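# Clear and close the tin on the mixing scale

### The arm

A 6-joint arm with a two-finger parallel gripper is mounted at the origin on the work surface. World frame = base frame: x ahead of the robot, y to its left, z up, the work surface at z = 0. Lengths are in mm, angles in rad, forces in N, time in s.
With the tool pointing down it reaches from about 275 to 1000 mm from the base axis. Payload 8.4 kg.
Tool frame: the origin (TCP) lies on the centre line of the jaws, within the pads' length; the fingertips stand 11 mm ahead of it and the grasp point (between the pads) lies 8 mm behind it (manip.finger_overhang is the distance from the TCP to the fingertips, in mm); z points along the fingers, y is the line along which they close (so a half turn about z gives the same grasp; the last joint's range is limited). The gripper opens to 85 mm and grips with 20 to 120 N. Pads are 22 mm wide; open, the fingers measure 114 mm over their backs; the gripper's body (76 mm by 85 mm) begins 54 mm behind the grasp point. The pads swing forward as they close: fully open they stand 13 mm farther back than shut.
Start: joints at [-1.348, 0.353, 1.633, -0, 1.155, -0.002], TCP at [139.318, -609.277, 220.781] pointing down, gripper open.
Joint ranges: [-2.63, 2.63], [-0.92, 2.1], [0.06, 2.66], [-1.3, 4.44], [0, 2.69], [-3.02, 3.02]. Speed limits (rad/s): [2.22, 2.22, 2.79, 3.14, 3.14, 3.14].

### API

Orientations are given as a 3x3 rotation matrix whose columns are the frame's x, y, z axes.
In Python, from workcell import status, optics, manip gives the robot as it stands.
- The arm moves only by the tool send_rows, never from a script. Its argument "deltas" is text: rows parted by semicolons, each of 5 numbers parted by spaces: the closure, from 0 (fully open) to 1 (shut), then the shift along the tool's x, y, z in m, then the turn about the tool's z in rad. In form: jaw dx dy dz twist; .... A call has 1 to 12 rows; each row shifts and turns the commanded pose from where the row before left it, along the tool's axes as they then stand; what a row does not reach is not made up. A row lasts 1/12 s, in which the tool goes at most 41.7 mm and 7.16 degrees, less where a joint would pass 70% of its speed; a pose out of reach is approached as far as the arm can. A call is refused whole if a number of a shift passes 0.0417 or a number of a turn 0.125, either way. A call with a gripper value outside its range is refused whole. The fingers move at their own pace and stop on an object; "force" is the grip in N (left out, the last holds). Time passes only in rows, so rows that do not move let the fingers close. It gives the time, the measured TCP pose, the force, the opening and the grip force at its end, in the units of the state.
- status.observe(): the state, without advancing time (a new reading comes with each control period).
- optics.get_image(name): name is "scene" or "top"; returns a dict with "pixels" (400x640x3 uint8, red, green, blue), "K" (3x3 intrinsics, pixels), "xyz" and "rotation" of the camera in the world. Camera axes: x right, y up, looking along -z (the intrinsics and any distortion apply to the point x, -y, -z); pixel columns grow to the right and rows downward; lengths in mm; the calibration is good to about 2 mm. A picture is of the moment at which its call begins. There is no depth.
- manip.job_done(): hands the job in; it is judged then, once.
The state is a dict: "time": time; "joint_pos": joint angles; "qd": joint speeds; "effort": joint torques, N m; "tool_pos": TCP position; "eef_rot": TCP orientation; "ft_force": force on the tool from outside, world axes, zero at the start; "ft_torque": the same for the moment, N m; "grip_width": finger opening in mm; "gripper_force": force on a finger pad.
Only numpy, scipy, OpenCV 4.12 (cv2) and the standard library are available. Lean on these libraries where they do the work, as an engineer would, in place of code of your own. Each camera call takes 0.05 s, during which the arm holds its last target. There are 200 camera calls.

### The job

Take the stirring paddle off the tin that stands on the scale and lay it flat in the drip tray; then close that tin with the one lid of the three that fits it, seated fully home and level, with its plug inside the mouth. Leave the tin standing on the pan, and leave the other two lids, the spare tins and everything else where they are.

Things in the scene. Friction and masses are not known exactly. Their poses are not given: they have to be found in the camera images.
- tin_small: small open round steel tin, loose, 0.4 kg: outside diameter 80 mm, wall 3 mm (mouth 74 mm), height 110 mm. Origin: centre of its underside, z up to the mouth. One of the three tins stands on the scale's pan (which one varies), the other two on the dark riser at the back.
- lid_small: small loose aluminium lid of the small tin: plate 90 mm across; under it a plug 68 mm across, 8 mm deep, that goes into the mouth. Origin: centre of the plug's underside; z out of the top: plate z = 8 to 13 mm, black grip 14 (lid x) x 50 (lid y) mm, z = 13 to 43 mm. Seated, the origin is 8 mm below the rim. Starts on its sloped rest, top leaning 30 degrees to the rest's -x. 0.13 kg
- rest_small: fixed plywood rest of the small lid, 90 mm wide, its top sloping 30 degrees, low edge towards its -x, two 10 mm pegs at the low edge that stand 21 mm out of the slope; highest point about 64 mm. Origin: centre of its footprint on the bench.
- rim_small (a point): centre of the mouth of the small tin, level with its rim (110 mm above the tin's underside)
- tin_medium: medium open round steel tin, loose, 0.4 kg: outside diameter 100 mm, wall 3 mm (mouth 94 mm), height 110 mm. Origin: centre of its underside, z up to the mouth. One of the three tins stands on the scale's pan (which one varies), the other two on the dark riser at the back.
- lid_medium: medium loose aluminium lid of the medium tin: plate 110 mm across; under it a plug 88 mm across, 8 mm deep, that goes into the mouth. Origin: centre of the plug's underside; z out of the top: plate z = 8 to 13 mm, black grip 14 (lid x) x 50 (lid y) mm, z = 13 to 43 mm. Seated, the origin is 8 mm below the rim. Starts on its sloped rest, top leaning 30 degrees to the rest's -x. 0.13 kg
- rest_medium: fixed plywood rest of the medium lid, 110 mm wide, its top sloping 30 degrees, low edge towards its -x, two 10 mm pegs at the low edge that stand 21 mm out of the slope; highest point about 74 mm. Origin: centre of its footprint on the bench.
- rim_medium (a point): centre of the mouth of the medium tin, level with its rim (110 mm above the tin's underside)
- tin_large: large open round steel tin, loose, 0.4 kg: outside diameter 120 mm, wall 3 mm (mouth 114 mm), height 110 mm. Origin: centre of its underside, z up to the mouth. One of the three tins stands on the scale's pan (which one varies), the other two on the dark riser at the back.
- lid_large: large loose aluminium lid of the large tin: plate 130 mm across; under it a plug 108 mm across, 8 mm deep, that goes into the mouth. Origin: centre of the plug's underside; z out of the top: plate z = 8 to 13 mm, black grip 14 (lid x) x 50 (lid y) mm, z = 13 to 43 mm. Seated, the origin is 8 mm below the rim. Starts on its sloped rest, top leaning 30 degrees to the rest's -x. 0.13 kg
- rest_large: fixed plywood rest of the large lid, 130 mm wide, its top sloping 30 degrees, low edge towards its -x, two 10 mm pegs at the low edge that stand 21 mm out of the slope; highest point about 84 mm. Origin: centre of its footprint on the bench.
- rim_large (a point): centre of the mouth of the large tin, level with its rim (110 mm above the tin's underside)
- paddle: white plastic stirring paddle, 180 x 34 x 10 mm, 70 g: handle 110 mm long and 18 mm wide, blade 70 mm long and 34 mm wide at its +x end. Origin: underside, middle of its length (on the handle, which reaches from x = -90 to +20 mm). At the start it lies across the mouth of the tin on the scale.
- tray: fixed shallow black drip tray, outside 230 (x) x 120 (y) x 25 mm high, walls and floor 4 mm. Origin: centre of its underside on the bench.
- scale: fixed scale: round base 160 mm across, steel pan 148 mm across with its top 45 mm above the bench; column 28 x 45 mm centred 137 mm from the pan's centre along the scale's +x, carrying a readout 30 x 110 x 70 mm whose top is 182 mm above the bench. Origin: under the pan's centre on the bench.
- pan (a point): centre of the top of the scale's pan
- solvent_can: bystander, leave alone: steel can 72 mm across, 170 mm high; origin: centre of its underside
- thinner_bottle: bystander, leave alone: bottle 66 mm across, 180 mm high; origin: centre of its underside
- tape_roll: bystander, leave alone: roll of tape 104 mm across, 25 mm high, lying flat; origin: centre of its underside
- filling_knife: bystander, leave alone: filling knife 170 mm long lying along its x; origin: its underside
- mixing_cup: bystander, leave alone: empty white mixing cup 76 mm across, 95 mm high; origin: centre of its underside
- hardener_jar: bystander, leave alone: jar 68 mm across, 85 mm high; origin: centre of its underside

How it is judged:
By the outcome, as a careful person would: the job done as asked, in the order asked, and still so for the second after the job is handed in, with the robot touching nothing.
It also fails if it takes over 67 s, if anything falls off the work surface, if the arm or the gripper's body presses on something with over 40 N, if the wrist force passes 120 N, or if a joint passes its speed limit or range.

## Working session

There is one attempt and no reset: what is moved stays moved. The work goes in short steps, Python scripts to look and compute and a tool call to move; the robot and the scene stay as the last step left them, time stands still between calls to the robot, and variables do not carry over. Pictures are saved under pics/ and viewed, at most 10 in all, crops included, and the job is handed in when it is done.

Besides the shell and the picture viewer there is one more tool, called after "Call:" by a JSON object that holds its "method" and its "body". send_rows: Moves the arm, as the interface text tells. Its arguments: {"type":"object","properties":{"deltas":{"type":"string"},"force":{"type":"number"}},"required":["deltas"]}

```bash
mkdir -p pics; ls; python3 - <<'E'
from workcell import status, optics, manip
import cv2
s=status.observe(); print(s)
for n in ("scene","top"):
    d=optics.get_image(n); cv2.imwrite(f"pics/{n}0.png",d["pixels"][:,:,::-1]); print(n,d["K"],d["xyz"],d["rotation"],[k for k in d])
E
```

```text
pics
{'time': 0.0, 'joint_pos': array([-1.34841301e+00,  3.53653353e-01,  1.63412371e+00, -1.49380428e-05,
        1.15517550e+00, -2.39906612e-03]), 'qd': array([ 0.00116613, -0.00018373,  0.0004984 , -0.00057274,  0.0010489 ,
        0.00066393]), 'effort': array([ 1.46666618e-03, -6.05248833e+01, -3.42068732e+01,  1.89991702e-04,
        9.44227329e-03, -1.94000182e-05]), 'tool_pos': array([ 139.19972591, -608.81312057,  220.06288869]), 'eef_rot': array([[ 9.74841288e-01,  2.22899898e-01, -3.13265291e-04],
       [ 2.22900118e-01, -9.74840390e-01,  1.32341077e-03],
       [-1.03955317e-05, -1.35994233e-03, -9.99999075e-01]]), 'ft_force': array([0.30982384, 0.49182404, 0.09737595]), 'ft_torque': array([ 0.0121472 , -0.03478265,  0.00233699]), 'gripper_force': 0.0, 'grip_width': 85.32819163030044}
scene [[473.71283639   0.         314.53160114]
 [  0.         473.71283639 203.33573046]
 [  0.           0.           1.        ]] [1503.03492434 -355.56456907 1402.55314286] [[ 0.33859628 -0.75067692  0.56730655]
 [ 0.94077294  0.25901024 -0.21876921]
 [ 0.01728679  0.60778109  0.79391644]] ['pixels', 'K', 'xyz', 'rotation']
top [[506.93546802   0.         324.28796895]
 [  0.         506.93546802 196.6971038 ]
 [  0.           0.           1.        ]] [ 393.20737456    3.15573612 1637.51085197] [[-2.06975075e-03  9.92030415e-01 -1.25981636e-01]
 [-9.99926458e-01 -5.47666683e-04  1.21152302e-02]
 [ 1.19496809e-02  1.25997447e-01  9.91958592e-01]] ['pixels', 'K', 'xyz', 'rotation']
```

View pics/top0.png

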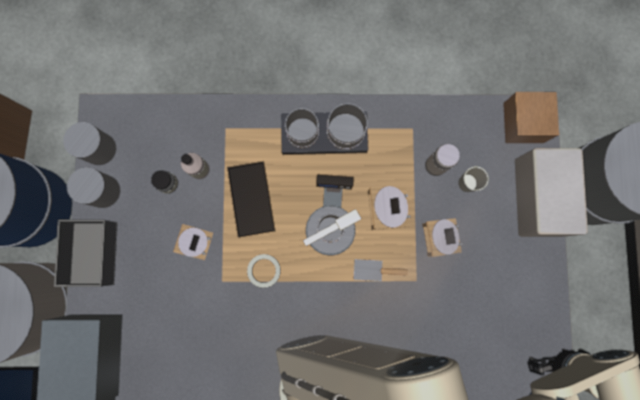

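View pics/scene0.png

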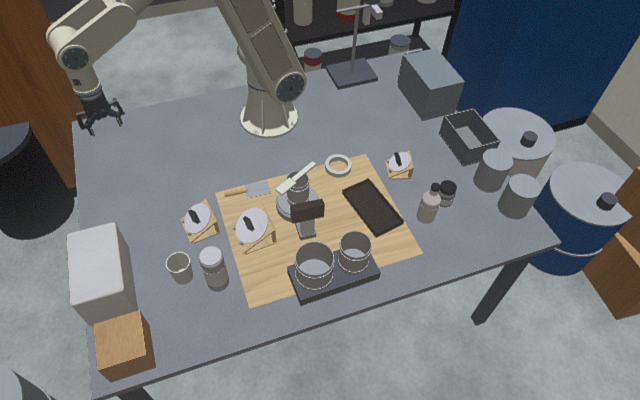

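The tin on the scale, (330,228) in top, looks like the small one. The two riser tins are at (302,127) and (347,125). The three lids are at (193,242), (390,207) and (446,237), and the tray is at (251,199). I'll enlarge both views for the details.

```bash
python3 - <<'E'
import cv2
t=cv2.imread("pics/top0.png"); s=cv2.imread("pics/scene0.png")
def crop(im,x0,x1,y0,y1,k): return cv2.resize(im[y0:y1,x0:x1],None,fx=k,fy=k,interpolation=cv2.INTER_CUBIC)
a=crop(t,285,375,165,265,6); b=crop(t,165,225,215,265,4); 
import numpy as np
c=np.zeros((600,800,3),np.uint8); c[:600,:540]=a; c[:200,545:785]=b; c[210:410,545:785]=crop(t,360,420,180,230,4);c[400:600,545:785]=crop(t,415,475,212,262,4)
cv2.imwrite("pics/c1.png",c)
c=np.zeros((600,800,3),np.uint8); c[:600,:540]=crop(s,260,350,145,245,6); c[:200,545:785]=crop(s,370,430,140,190,4); c[200:400,545:785]=crop(s,225,285,195,245,4);c[400:600,545:785]=crop(s,170,230,195,245,4)
cv2.imwrite("pics/c2.png",c)
E
```

```text
(no output)
```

View pics/c1.png

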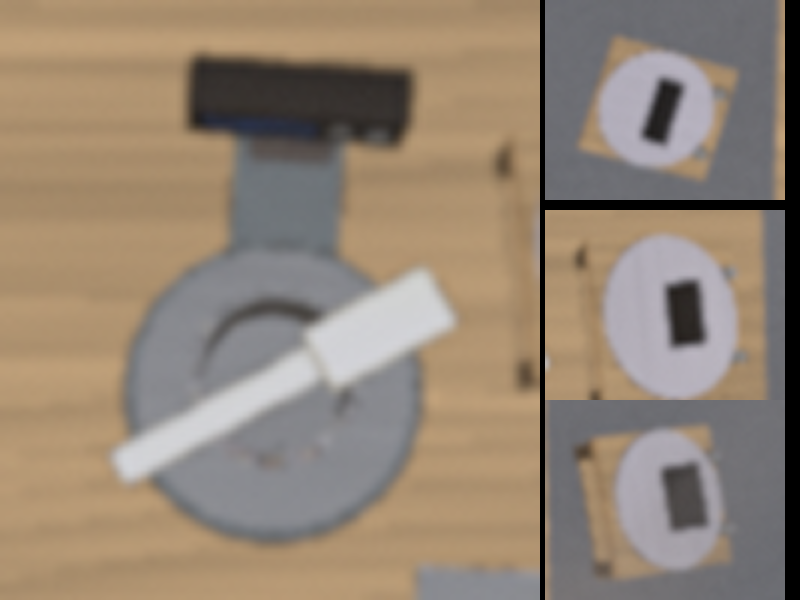

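View pics/c2.png

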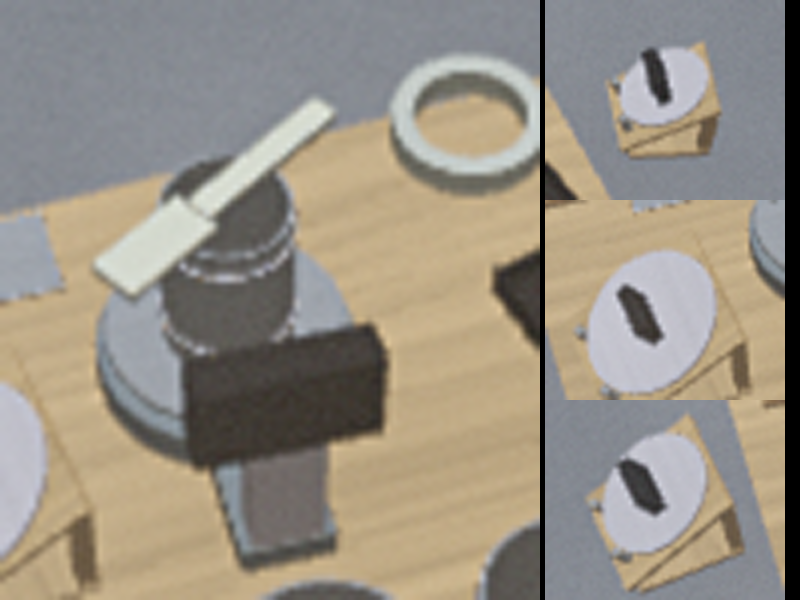

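The top crop shows the paddle's handle end at about (306,244) and its blade end at about (359,213), lying across a tin with a 24 px mouth. In the scene view the tin's width of about 22.5 px over 1.65 m gives 80 mm, so it is the small tin. The small lid is the smallest one, at top (193,242) and scene (400,162), with its pegs on the right (world −y) side.

```bash
cat > h.py <<'E'
import numpy as np, cv2
from scipy.optimize import least_squares
CAM={}
def grab(name):
    from workcell import optics
    d=optics.get_image(name); CAM[name]=d; return d["pixels"][:,:,::-1].copy()
def proj(c,P):
    d=CAM[c]; q=(np.atleast_2d(P)-d["xyz"])@d["rotation"]; K=d["K"]
    return np.c_[K[0,2]-K[0,0]*q[:,0]/q[:,2], K[1,2]+K[1,1]*q[:,1]/q[:,2]]
def tri(a,b,names=("top","scene")):
    f=lambda p:np.r_[proj(names[0],p)[0]-a,proj(names[1],p)[0]-b]
    r=least_squares(f,[500,0,50.]); return r.x,np.abs(r.fun).max()
def onz(c,px,z):
    return least_squares(lambda p:proj(c,[p[0],p[1],z])[0]-px,[500,0.]).x
E
python3 - <<'E'
from h import *
t=grab("top"); s=grab("scene")
# paddle
local=np.array([[-90,9],[-90,-9],[90,17],[90,-17],[20,17],[20,-17]],float)
def c(u,v): return [285+(u+.5)/6-.5,165+(v+.5)/6-.5]
def e(u,v): return [260+(u+.5)/6-.5,145+(v+.5)/6-.5]
tp=np.array([c(110,458),c(128,487),c(428,266),c(458,322),c(305,340),c(332,385)])
sp=np.array([e(337,113),e(318,96),e(132,297),e(93,265),e(217,232),e(178,197)])
def model(p):
    R=np.array([[np.cos(p[3]),-np.sin(p[3])],[np.sin(p[3]),np.cos(p[3])]])
    return np.c_[local@R.T+p[:2],np.full(6,p[2])]
for flip in (0,1):
  q=sp[[1,0,3,2,5,4]] if flip else sp
  r=least_squares(lambda p:np.r_[(proj("top",model(p))-tp).ravel(),(proj("scene",model(p))-q).ravel()],[450,0,165,-1.0])
  print("paddle top xyz yaw",r.x.round(3),"cost",r.cost.round(2),r.fun.reshape(2,6,2).mean(1).round(2))
# lid: white disc + grip
def blob(im,box,fn,seed):
    x0,x1,y0,y1=box;k=6
    g=cv2.resize(im[y0:y1,x0:x1],None,fx=k,fy=k,interpolation=cv2.INTER_CUBIC).astype(int)
    m=fn(g).astype(np.uint8)
    cs,_=cv2.findContours(m,cv2.RETR_EXTERNAL,cv2.CHAIN_APPROX_NONE)
    cs=max(cs,key=cv2.contourArea); off=np.array([x0,y0]); f=lambda p:(np.array(p)+.5)/k-.5+off
    return cs,f
white=lambda g:(g.min(2)>140)&(g[:,:,0]>g[:,:,2]-12)
dark=lambda g:g.max(2)<75
for n,im,box,box2 in (("top",t,(170,216,220,264),(185,201,232,252)),("scene",s,(380,420,145,180),(392,407,150,169))):
    cs,f=blob(im,box,white,0); E_=cv2.fitEllipse(cv2.convexHull(cs)); print(n,"disc",f(E_[0]).round(2),np.array(E_[1])/6,E_[2])
    cs2,f2=blob(im,box2,dark,0); R=cv2.minAreaRect(cs2); print(n,"grip",f2(R[0]).round(2),np.array(R[1])/6,R[2])
    if n=="top": a=f(E_[0])
    else: print("plate ctr",tri(a,f(E_[0])))
# tray
cs,f=blob(t,(220,282,155,245),lambda g:g.max(2)<80,0); R=cv2.minAreaRect(cs); print("tray",f(R[0]),np.array(R[1])/6,R[2])
B=[f(p) for p in cv2.boxPoints(R)]; print([onz("top",b,25).round(0) for b in B])
for b,q in (((228,167),0),):pass
cs,f=blob(s,(335,410,170,240),lambda g:g.max(2)<70,0); R=cv2.minAreaRect(cs); print("tray scene",[f(p).round(1) for p in cv2.boxPoints(R)])
print("proj of top corners in scene",proj("scene",[[*onz("top",b,25),25] for b in B]).round(1))
# rest edges
k=lambda u,v:[165+(u-545+.5)/4-.5,215+(v+.5)/4-.5]
for a,z in (((612,37),64),((578,150),64),((738,70),8),((705,181),8)): print("rest",onz("top",k(*a),z).round(1))
E
```

```text
paddle top xyz yaw [487.914 -34.703 163.432  -1.072] cost 4.76 [[-0.39 -0.12]
 [-0.48  0.02]]
paddle top xyz yaw [487.761 -34.656 162.95   -1.077] cost 176.64 [[-0.41 -0.04]
 [-0.49  0.07]]
top disc [192.5  241.87] [27.95017497 29.70755259] 39.34934997558594
top grip [193.9  242.38] [ 5.06242943 14.70987956] 18.178020477294922
scene disc [398.71 160.06] [19.3483429  28.46502177] 56.25447082519531
scene grip [397.48 158.59] [13.30755997  3.96484629] 75.42578887939453
plate ctr (array([452.93506762, 391.46875863,  61.3297226 ]), np.float64(0.017733149649302504))
tray [250.61060842 198.86450195] [70.35151672 36.72218323] 81.09325408935547
[array([695., 297.]), array([713., 180.]), array([489., 143.]), array([471., 257.])]
tray scene [array([340.7, 191.6]), array([365.6, 172.2]), array([404. , 221.7]), array([379.1, 241. ])]
proj of top corners in scene [[402.9 220.5]
 [375.3 233.5]
 [341.6 189.2]
 [367.7 178.2]]
rest [508.4 426.8]
rest [421.5 450. ]
rest [485.9 340.4]
rest [397.8 364.4]
```

Call:
{"method": "send_rows", "body": {"deltas": "0.5 0.0235 -0.0237 0 0;0.5 0.0235 -0.0237 0 0;0.5 0.0235 -0.0237 0 0;0.5 0.0235 -0.0237 0 0;0.5 0.0235 -0.0237 0 0;0.5 0.0235 -0.0237 0 0;0.5 0.0235 -0.0237 0 0;0.5 0.0235 -0.0237 0 0;0.5 0.0235 -0.0237 0 0;0.5 0.0235 -0.0237 0 0;0.5 0.0235 -0.0237 0 0;0.5 0.0235 -0.0237 0 0", "force": 40}}

```text
time: 1.2
tool_pos: [351.3, -267.7, 220.9]
eef_rot: [[0.975, 0.223, 0.0], [0.223, -0.975, -0.0], [0.0, 0.0, -1.0]]
ft_force: [0.5, -0.0, 0.2]
grip_width: 42.8
gripper_force: 0.0
```

Call:
{"method": "send_rows", "body": {"deltas": "0.5 0.0235 -0.0237 0 0;0.5 0.0235 -0.0237 0 0;0.5 0.0235 -0.0237 0 0;0.5 0.0235 -0.0237 0 0;0.5 0.0235 -0.0237 0 0;0.5 0.0235 -0.0237 0 0;0.5 0.0235 -0.0237 0 0;0.5 0.0235 -0.0237 0 0;0.5 0 0 0 -0.12;0.5 0 0 0 -0.12;0.5 0 0 0 -0.12;0.5 0 0 0 -0.12"}}

```text
time: 2.2
tool_pos: [491.8, -42.0, 220.6]
eef_rot: [[0.757, 0.653, -0.0], [0.653, -0.757, 0.0], [-0.0, -0.0, -1.0]]
ft_force: [-0.2, 0.0, -0.0]
grip_width: 42.7
gripper_force: 0.0
```

Call:
{"method": "send_rows", "body": {"deltas": "0.5 0 0 0 -0.12;0.5 0 0 0 -0.12;0.5 0 0 0 -0.12;0.5 0 0 0 -0.12;0.5 0 0 0 -0.12;0.5 0 0 0 -0.12;0.5 0 0 0 -0.12;0.5 0 0 0 -0.12;0.5 0 0 0 -0.12;0.5 0 0 0 -0.12;0.5 0 0 0 -0.12;0.5 0 0 0 -0.045"}}

```text
time: 3.2
tool_pos: [491.7, -42.4, 220.7]
eef_rot: [[-0.485, 0.875, -0.0], [0.875, 0.485, -0.0], [0.0, -0.0, -1.0]]
ft_force: [-0.3, -0.2, 0.1]
grip_width: 42.6
gripper_force: 0.0
```

```bash
cat >> h.py <<'E'
def st(goal=None,yaw=None):
    "print state; goal xyz/yaw(deg of tool x) -> remaining shift in tool axes (m) and twist (rad)"
    from workcell import status
    s=status.observe(); p=np.array(s["tool_pos"]); R=np.array(s["eef_rot"]); w=np.degrees(np.arctan2(R[1,0],R[0,0]))
    print("t %.2f"%s["time"],p.round(1),"yaw %.1f"%w,"q",np.round(s["joint_pos"],2),"F",np.round(s["ft_force"],1),"w %.1f g %.1f"%(s["grip_width"],s["gripper_force"]))
    if goal is not None: print("shift m",(R.T@(np.array(goal)-p)/1000).round(4))
    if yaw is not None: print("twist",round(-np.radians((yaw-w+180)%360-180),3))
    return p,R,s
E
python3 -c "
from h import *
from workcell import manip
print(manip.finger_overhang); st([491.7,-41.7,167],118.6)"
```

```text
11.0
t 3.20 [491.7 -42.4 220.7] yaw 119.0 q [-0.09  0.15  1.91 -0.    1.09 -0.6 ] F [-0.3 -0.2  0.1] w 42.6 g 0.0
shift m [0.0006 0.0004 0.0537]
twist 0.007
```

Call:
{"method": "send_rows", "body": {"deltas": "0.5 0 0 0.018 0;0.5 0 0 0.018 0;0.5 0 0 0.0175 0;0.5 0 0 0 0;0.9 0 0 0 0;0.9 0 0 0 0;0.9 0 0 0 0;0.9 0 0 0 0;0.9 0 0 0 0;0.9 0 0 0 0;0.9 0 0 0 0", "force": 40}}

```text
time: 4.12
tool_pos: [492.0, -42.5, 167.6]
eef_rot: [[-0.479, 0.878, 0.001], [0.878, 0.479, -0.0], [-0.0, 0.0, -1.0]]
ft_force: [-0.2, -0.7, -0.3]
grip_width: 8.4
gripper_force: 0.0
```

```bash
python3 - <<'E'
from h import *
t=grab("top"); s=grab("scene")
f=lambda im,x0,y0:cv2.resize(im[y0:y0+90,x0:x0+80],None,fx=5,fy=5,interpolation=cv2.INTER_CUBIC)
cv2.imwrite("pics/c3.png",np.hstack([f(t,290,180),f(s,260,140)]))
E
```

```text
(no output)
```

View pics/c3.png

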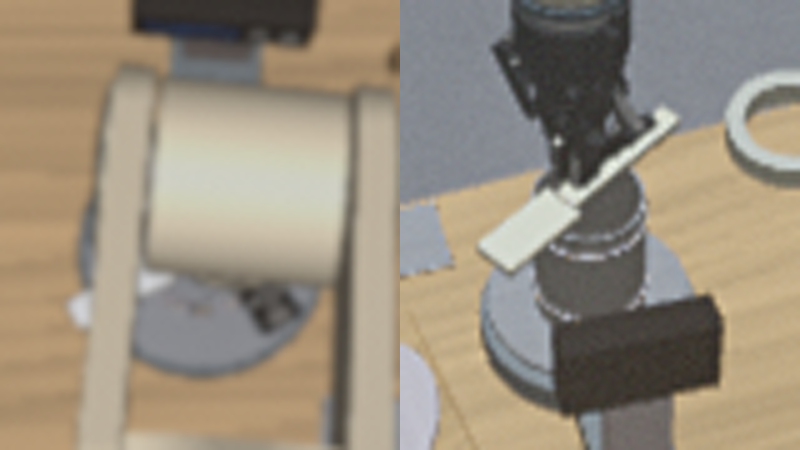

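The fingers have closed above the handle, and the paddle hasn't moved: tips at scene crop (570,185), paddle still across the tin. I'll check where the believed tip point projects.

```bash
python3 - <<'E'
from h import *
s=grab("scene")
st()
for z in (156.5,160,164,168,175.6): 
    p=proj("scene",[492,-42.5,z])[0]; print(z,p.round(1),((p-[260,140])*5+[400,0]).round(0))
im=cv2.resize(s[150:200,270:320],None,fx=12,fy=12,interpolation=cv2.INTER_CUBIC)
p=((proj("scene",[492,-42.5,156.5])[0]-[270,150]+.5)*12).astype(int)
cv2.circle(im,tuple(int(v) for v in p),4,(0,0,255),1); cv2.imwrite("pics/c4.png",im)
E
```

```text
t 4.27 [491.8 -42.4 167.3] yaw 118.6 q [-0.09  0.21  1.96  0.    0.97 -0.59] F [1.2 0.  0.2] w 8.4 g 0.0
156.5 [294.4 179.3] [572. 197.]
160 [294.4 178.7] [572. 193.]
164 [294.4 177.9] [572. 189.]
168 [294.3 177.1] [572. 186.]
175.6 [294.3 175.7] [572. 178.]
```

View pics/c4.png

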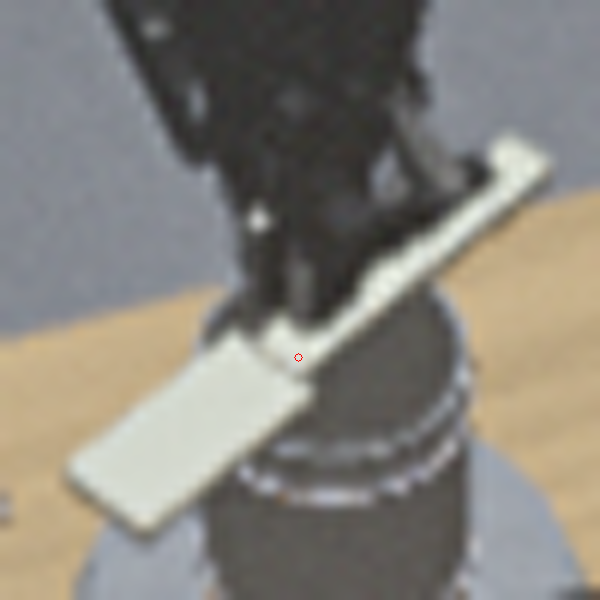

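The tips show about 2.7 px (≈13 mm) above where the nominal overhang puts them. I'll reopen a little, go lower and close again.

Call:
{"method": "send_rows", "body": {"deltas": "0.6 0 0 0 0;0.6 0 0 0 0;0.6 0 0 0 0;0.6 0 0 0.004 0;0.6 0 0 0.004 0;0.6 0 0 0 0;0.9 0 0 0 0;0.9 0 0 0 0;0.9 0 0 0 0;0.9 0 0 0 0;0.9 0 0 0 0"}}

```text
time: 5.18
tool_pos: [491.9, -42.4, 159.4]
eef_rot: [[-0.479, 0.878, 0.0], [0.878, 0.479, 0.0], [-0.0, 0.0, -1.0]]
ft_force: [0.2, -0.3, -0.3]
grip_width: 8.3
gripper_force: 0.0
```

```bash
python3 - <<'E'
from h import *
t=grab("top");s=grab("scene")
k=lambda im,x,y:cv2.resize(im[y:y+50,x:x+32],None,fx=12,fy=12,interpolation=cv2.INTER_CUBIC)
im=k(s,278,150)
for z in (148.4,159.4,167.4):
    p=((proj("scene",[491.9,-42.4,z])[0]-[278,150]+.5)*12).astype(int); cv2.circle(im,tuple(int(v) for v in p),3,(0,0,255),1)
cv2.imwrite("pics/c5.png",np.hstack([im,k(t,295,205)]))
E
```

```text
(no output)
```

View pics/c5.png

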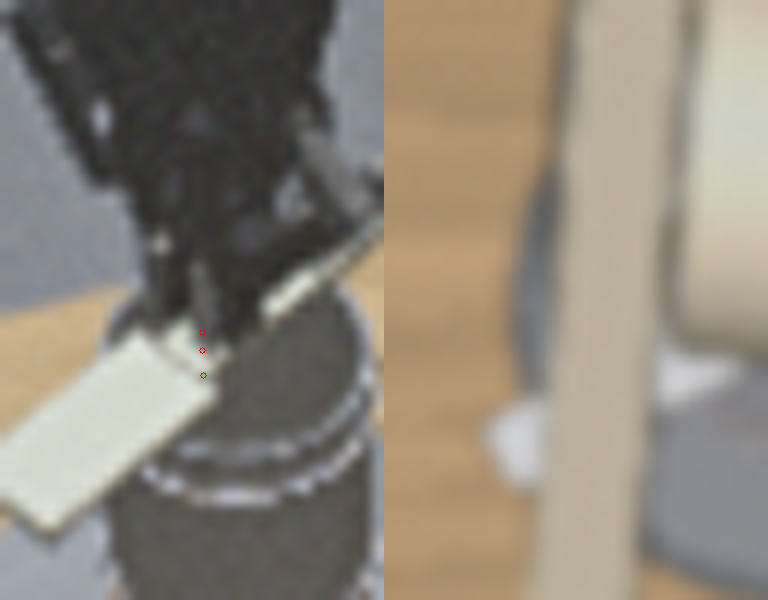

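Tips still sit at about z 163 (crop (215,345)), resting just over the handle, which hasn't moved. So the tips really stand about 4 mm behind the reported TCP here. I'll go 7 mm lower.

Call:
{"method": "send_rows", "body": {"deltas": "0.6 0 0 0 0;0.6 0 0 0 0;0.6 0 0 0 0;0.6 0 0 0.0035 0;0.6 0 0 0.0035 0;0.6 0 0 0 0;0.9 0 0 0 0;0.9 0 0 0 0;0.9 0 0 0 0;0.9 0 0 0 0;0.9 0 0 0 0"}}

```text
time: 6.2
tool_pos: [491.8, -42.4, 152.3]
eef_rot: [[-0.479, 0.878, -0.0], [0.878, 0.479, -0.0], [0.0, -0.0, -1.0]]
ft_force: [-0.7, -0.1, -0.7]
grip_width: 15.6
gripper_force: 39.0
```

Call:
{"method": "send_rows", "body": {"deltas": "0.68 0 0 0 0;0.68 0 0 0 0;0.68 0 0 0.003 0;0.68 0 0 0 0;0.9 0 0 0 0;0.9 0 0 0 0;0.9 0 0 0 0;0.9 0 0 0 0;0.9 0 0 0 0", "force": 50}}

```text
time: 6.95
tool_pos: [491.9, -42.4, 149.3]
eef_rot: [[-0.479, 0.878, 0.0], [0.878, 0.479, -0.0], [-0.0, 0.0, -1.0]]
ft_force: [-0.8, -0.3, 0.3]
grip_width: 16.2
gripper_force: 48.9
```

Call:
{"method": "send_rows", "body": {"deltas": "0.9 0 0 -0.005 0;0.9 0 0 -0.01 0;0.9 0 0 -0.02 0;0.9 0 0 -0.025 0;0.9 0 0 -0.025 0;0.9 0 0 -0.02 0;0.9 0 0 0 0;0.9 0 0 0 0"}}

```text
time: 7.62
tool_pos: [492.5, -42.5, 255.8]
eef_rot: [[-0.479, 0.878, 0.003], [0.878, 0.479, -0.0], [-0.002, 0.003, -1.0]]
ft_force: [-0.0, 0.1, -1.7]
grip_width: 16.0
gripper_force: 48.9
```

```bash
python3 -c "
from h import *
t=grab('top');s=grab('scene');st([591,224,250],190.1)
cv2.imwrite('pics/s6.png',s);cv2.imwrite('pics/t6.png',t)
k=cv2.resize(s[130:210,250:350],None,fx=7,fy=7,interpolation=cv2.INTER_CUBIC)
cv2.imwrite('pics/c6.png',k)"
```

```text
t 7.72 [491.2 -42.4 253.7] yaw 118.6 q [-0.09  0.11  1.87  0.    1.16 -0.59] F [ 0.7 -0.2 -1.7] w 15.9 g 48.9
shift m [0.1861 0.2151 0.0036]
twist -1.248
```

View pics/c6.png

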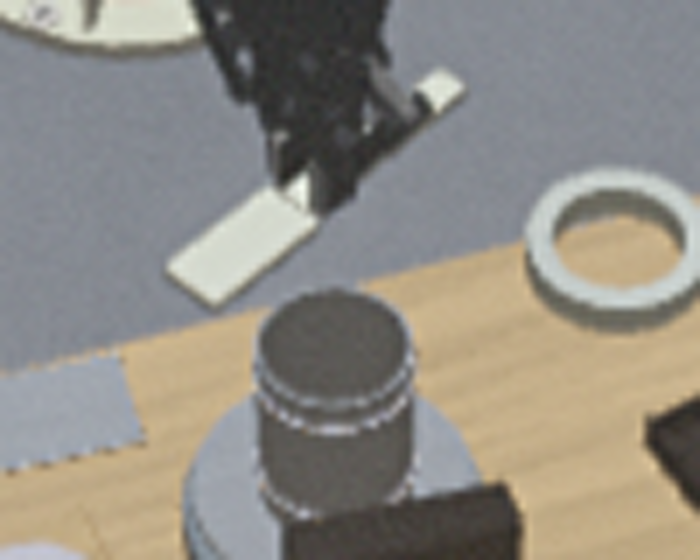

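The paddle is held level, with the blade at crop (240,235), and the tin is still standing with its mouth clear at crop (333,340). On to the tray.

Call:
{"method": "send_rows", "body": {"deltas": "0.9 0.0179 0.0222 0 0;0.9 0.0179 0.0222 0 0;0.9 0.0179 0.0222 0 0;0.9 0.0179 0.0222 0 0;0.9 0.0179 0.0222 0 0;0.9 0.0179 0.0222 0 0;0.9 0.0179 0.0222 0 0;0.9 0.0179 0.0222 0 0;0.9 0.0179 0.0222 0 0;0.9 0.0179 0.0222 0 0;0.9 0 0 0 -0.12;0.9 0 0 0 -0.12"}}

```text
time: 8.72
tool_pos: [600.6, 222.4, 251.9]
eef_rot: [[-0.679, 0.734, -0.003], [0.734, 0.679, -0.001], [0.001, -0.003, -1.0]]
ft_force: [-1.4, -0.6, -1.2]
grip_width: 15.9
gripper_force: 49.1
```

Call:
{"method": "send_rows", "body": {"deltas": "0.9 0 0 0 -0.12;0.9 0 0 0 -0.12;0.9 0 0 0 -0.12;0.9 0 0 0 -0.12;0.9 0 0 0 -0.12;0.9 0 0 0 -0.12;0.9 0 0 0 -0.12;0.9 0 0 0 -0.12;0.9 0 0 0.035 -0.05;0.9 0 0 0.035 0;0.9 0 0 0.035 0;0.9 0 0 0.035 0"}}

```text
time: 9.72
tool_pos: [599.9, 220.5, 111.4]
eef_rot: [[-0.984, -0.177, -0.002], [-0.177, 0.984, -0.001], [0.002, -0.0, -1.0]]
ft_force: [0.5, 0.7, -1.3]
grip_width: 16.2
gripper_force: 49.1
```

Call:
{"method": "send_rows", "body": {"deltas": "0.9 0 0 0.03 0;0.9 0 0 0.03 0;0.9 0 0 0.025 0;0.9 0 0 0.01 0;0.9 0 0 0 0;0.9 0 0 0 0"}}

```text
time: 10.22
tool_pos: [600.7, 220.8, 18.9]
eef_rot: [[-0.984, -0.177, -0.001], [-0.177, 0.984, -0.001], [0.002, -0.0, -1.0]]
ft_force: [-0.3, 0.2, -0.3]
grip_width: 16.0
gripper_force: 49.1
```

```bash
python3 -c "
from h import *
st([601,220.5,0],190.1)"
```

```text
t 10.22 [600.7 220.8  18.9] yaw -169.8 q [ 0.35  0.61  1.73  0.    0.8  -1.4 ] F [-0.3  0.2 -0.3] w 16.0 g 49.1
shift m [-0.0002 -0.0004  0.0189]
twist 0.002
```

Call:
{"method": "send_rows", "body": {"deltas": "0.9 0 0 0.005 0;0.9 0 0 0.004 0;0.9 0 0 0 0"}}

```text
time: 10.47
tool_pos: [601.5, 221.1, 10.8]
eef_rot: [[-0.984, -0.177, 0.001], [-0.177, 0.984, 0.0], [-0.001, 0.0, -1.0]]
ft_force: [-0.4, 0.9, -1.7]
grip_width: 16.3
gripper_force: 49.1
```

Call:
{"method": "send_rows", "body": {"deltas": "0.9 0 0 0.003 0;0.9 0 0 0 0"}}

```text
time: 10.63
tool_pos: [601.2, 221.0, 7.4]
eef_rot: [[-0.984, -0.177, 0.0], [-0.177, 0.984, 0.0], [-0.0, 0.0, -1.0]]
ft_force: [-0.1, -0.8, -0.5]
grip_width: 16.3
gripper_force: 49.1
```

Call:
{"method": "send_rows", "body": {"deltas": "0.9 0 0 0.002 0;0.9 0 0 0 0"}}

```text
time: 10.8
tool_pos: [601.1, 221.0, 5.2]
eef_rot: [[-0.984, -0.177, -0.0], [-0.177, 0.984, 0.0], [0.0, 0.0, -1.0]]
ft_force: [0.2, 1.0, -0.5]
grip_width: 16.2
gripper_force: 49.1
```

Call:
{"method": "send_rows", "body": {"deltas": "0.9 0 0 0.002 0;0.9 0 0 0 0"}}

```text
time: 10.97
tool_pos: [601.0, 220.9, 3.0]
eef_rot: [[-0.984, -0.177, -0.0], [-0.177, 0.984, -0.0], [0.0, -0.0, -1.0]]
ft_force: [0.3, 0.3, -1.3]
grip_width: 16.5
gripper_force: 49.1
```

Call:
{"method": "send_rows", "body": {"deltas": "0.9 0 0 0.002 0;0.9 0 0 0 0"}}

```text
time: 11.13
tool_pos: [600.9, 220.9, 1.0]
eef_rot: [[-0.984, -0.177, -0.0], [-0.177, 0.984, -0.0], [0.0, -0.0, -1.0]]
ft_force: [-0.1, -1.0, -0.9]
grip_width: 15.8
gripper_force: 49.1
```

Call:
{"method": "send_rows", "body": {"deltas": "0.9 0 0 0.001 0;0.9 0 0 0 0"}}

```text
time: 11.3
tool_pos: [601.0, 220.9, 0.1]
eef_rot: [[-0.984, -0.177, -0.0], [-0.177, 0.984, -0.0], [0.0, -0.0, -1.0]]
ft_force: [0.8, 0.6, -0.2]
grip_width: 16.1
gripper_force: 49.1
```

Call:
{"method": "send_rows", "body": {"deltas": "0.9 0 0 0.001 0;0.9 0 0 0 0"}}

```text
time: 11.47
tool_pos: [601.0, 221.0, -0.8]
eef_rot: [[-0.984, -0.177, -0.0], [-0.177, 0.984, -0.0], [0.0, -0.0, -1.0]]
ft_force: [-0.2, 0.2, -0.7]
grip_width: 15.9
gripper_force: 49.1
```

Call:
{"method": "send_rows", "body": {"deltas": "0.9 0 0 0.001 0;0.9 0 0 0 0"}}

```text
time: 11.63
tool_pos: [601.2, 221.0, -1.6]
eef_rot: [[-0.984, -0.177, 0.0], [-0.177, 0.984, 0.0], [-0.0, 0.0, -1.0]]
ft_force: [-1.1, -0.1, -0.3]
grip_width: 16.0
gripper_force: 49.1
```

Call:
{"method": "send_rows", "body": {"deltas": "0.9 0 0 0.001 0;0.9 0 0 0 0"}}

```text
time: 11.8
tool_pos: [601.2, 221.0, -1.7]
eef_rot: [[-0.984, -0.177, 0.0], [-0.177, 0.984, 0.0], [-0.0, 0.0, -1.0]]
ft_force: [-3.6, -1.3, 10.3]
grip_width: 16.1
gripper_force: 50.3
```

The paddle touches the tray floor. I'll release it, and use the floor to probe the true fingertip height.

Call:
{"method": "send_rows", "body": {"deltas": "0.9 0 0 -0.001 0;0.5 0 0 0 0;0.5 0 0 0 0;0.5 0 0 0 0;0.5 0 0 0 0;0.5 0 0 0 0"}}

```text
time: 12.3
tool_pos: [601.1, 221.0, -1.9]
eef_rot: [[-0.984, -0.177, -0.0], [-0.177, 0.984, -0.0], [0.0, -0.0, -1.0]]
ft_force: [-0.0, 0.1, -0.4]
grip_width: 42.9
gripper_force: 0.0
```

Call:
{"method": "send_rows", "body": {"deltas": "0.5 0 0 0.002 0;0.5 0 0 0 0;0.5 0 0 0 0"}}

```text
time: 12.55
tool_pos: [601.0, 220.9, -4.0]
eef_rot: [[-0.984, -0.177, -0.0], [-0.177, 0.984, -0.0], [0.0, -0.0, -1.0]]
ft_force: [0.7, 0.6, -0.5]
grip_width: 42.7
gripper_force: 0.0
```

Call:
{"method": "send_rows", "body": {"deltas": "0.5 0 0 0.002 0;0.5 0 0 0 0"}}

```text
time: 12.72
tool_pos: [600.9, 220.9, -6.1]
eef_rot: [[-0.984, -0.177, -0.0], [-0.177, 0.984, -0.0], [0.0, -0.0, -1.0]]
ft_force: [0.7, -0.2, -0.2]
grip_width: 42.7
gripper_force: 0.0
```

Call:
{"method": "send_rows", "body": {"deltas": "0.5 0 0 0.002 0;0.5 0 0 0 0"}}

```text
time: 12.88
tool_pos: [600.9, 220.9, -8.1]
eef_rot: [[-0.984, -0.177, -0.0], [-0.177, 0.984, -0.0], [0.0, -0.0, -1.0]]
ft_force: [-0.3, -0.6, -0.2]
grip_width: 42.9
gripper_force: 0.0
```

Call:
{"method": "send_rows", "body": {"deltas": "0.5 0 0 0.002 0;0.5 0 0 0 0"}}

```text
time: 13.05
tool_pos: [601.1, 221.0, -8.3]
eef_rot: [[-0.984, -0.177, -0.0], [-0.177, 0.984, -0.0], [0.0, -0.0, -1.0]]
ft_force: [-5.8, -1.4, 16.7]
grip_width: 42.7
gripper_force: 8.1
```

Call:
{"method": "send_rows", "body": {"deltas": "0.5 0 0 0.002 0;0.5 0 0 0 0"}}

```text
time: 13.22
tool_pos: [601.2, 221.0, -8.4]
eef_rot: [[-0.984, -0.177, -0.0], [-0.177, 0.984, -0.0], [0.0, -0.0, -1.0]]
ft_force: [-11.9, -4.1, 35.2]
grip_width: 42.7
gripper_force: 17.8
```

Call:
{"method": "send_rows", "body": {"deltas": "0.5 0 0 0.002 0;0.5 0 0 0 0"}}

```text
time: 13.38
tool_pos: [601.1, 221.0, -8.6]
eef_rot: [[-0.984, -0.177, -0.0], [-0.177, 0.984, -0.0], [0.0, -0.0, -1.0]]
ft_force: [-17.4, -6.7, 55.7]
grip_width: 42.5
gripper_force: 27.6
```

Call:
{"method": "send_rows", "body": {"deltas": "0.5 0 0 -0.006 0;0.5 0 0 -0.015 0;0.5 0 0 -0.03 0;0.5 0 0 -0.04 0;0.5 0 0 -0.04 0;0.5 0 0 -0.04 0;0.5 0 0 -0.04 0;0.5 0 0 -0.03 0"}}

```text
time: 14.05
tool_pos: [601.8, 221.2, 231.2]
eef_rot: [[-0.984, -0.177, 0.003], [-0.177, 0.984, 0.001], [-0.003, 0.001, -1.0]]
ft_force: [1.4, 0.2, 0.6]
grip_width: 42.6
gripper_force: 0.0
```

```bash
cat > lidfit.py <<'E'
from h import *
from scipy.optimize import minimize
def lidR(yaw,tilt):  # lid axes in world; top leans to rest -x
    c,s=np.cos(yaw),np.sin(yaw); Rz=np.array([[c,-s,0],[s,c,0],[0,0,1]])
    c,s=np.cos(-tilt),np.sin(-tilt); return Rz@np.array([[c,0,s],[0,1,0],[-s,0,c]])
a=np.linspace(0,2*np.pi,60)
PL=np.r_[np.c_[45*np.cos(a),45*np.sin(a),0*a+8],np.c_[45*np.cos(a),45*np.sin(a),0*a+13]]
GR=np.array([[i,j,k] for i in(-7,7) for j in(-25,25) for k in(13,43)],float)
S=8
def render(c,box,P,R):
    x0,x1,y0,y1=box; out=[]
    for L in (PL,GR):
        m=np.zeros(((y1-y0)*S,(x1-x0)*S),np.float32)
        q=((proj(c,L@R.T+P)-[x0,y0]+.5)*S*16).astype(np.int32)
        cv2.fillPoly(m,[cv2.convexHull(q.reshape(-1,1,2))],1.0,shift=4)
        out.append(cv2.GaussianBlur(cv2.resize(m,(x1-x0,y1-y0),interpolation=cv2.INTER_AREA),(0,0),.6))
    return out
def cost(p,ims,boxes,tilt=None):
    R=lidR(p[3]/20,np.radians(30) if tilt is None else tilt); J=0
    for c,im in ims.items():
        x0,x1,y0,y1=boxes[c]; I=im[y0:y1,x0:x1,0].astype(float).ravel(); pl,gr=[m.ravel() for m in render(c,boxes[c],p[:3],R)]
        A=np.c_[pl*(1-gr),gr,(1-pl)*(1-gr)]; w,*_=np.linalg.lstsq(A,I,rcond=None); J+=np.mean((I-A@w)**2)
    return J
E
python3 - <<'E'
from lidfit import *
t=grab("top");s=grab("scene"); cv2.imwrite("pics/t7.png",t);cv2.imwrite("pics/s7.png",s)
ims={"top":cv2.imread("pics/top0.png"),"scene":cv2.imread("pics/scene0.png")}
boxes={"top":(172,214,221,264),"scene":(380,420,145,182)}
for z0 in (35,45,55):
  for sel in (("top","scene"),("scene",),("top",)):
    r=minimize(cost,[452,391,z0,1.29*20],args=({k:ims[k] for k in sel},boxes),method="Nelder-Mead",options=dict(initial_simplex=np.array([[452,391,z0,25.8]]+[list(np.array([452,391,z0,25.8])+6*np.eye(4)[i]) for i in range(4)]),maxiter=400))
    p=r.x; R=lidR(p[3]/20,np.pi/6); print(z0,sel,p[:3].round(1),"yaw %.1f"%np.degrees(p[3]/20),"cost %.1f"%r.fun,"grip mid",(p[:3]+R@[0,0,28]).round(1),"plate top",(p[:3]+R@[0,0,13]).round(1))
st()
E
```

```text
35 ('top', 'scene') [455.2 397.8  48.5] yaw 73.6 cost 362.6 grip mid [451.2 384.4  72.7] plate top [453.3 391.6  59.7]
35 ('scene',) [446.  404.3  37.1] yaw 74.9 cost 293.9 grip mid [442.3 390.8  61.3] plate top [444.3 398.1  48.3]
35 ('top',) [455.6 401.1  34.6] yaw 73.5 cost 48.5 grip mid [451.6 387.7  58.8] plate top [453.7 394.9  45.8]
45 ('top', 'scene') [454.9 398.   47.9] yaw 73.6 cost 364.4 grip mid [450.9 384.6  72.1] plate top [453.1 391.8  59.1]
45 ('scene',) [452.  399.6  45.8] yaw 74.6 cost 300.9 grip mid [448.3 386.1  70. ] plate top [450.3 393.3  57.1]
45 ('top',) [455.2 398.8  43.3] yaw 74.0 cost 54.6 grip mid [451.4 385.4  67.6] plate top [453.4 392.6  54.6]
55 ('top', 'scene') [455.3 397.8  48. ] yaw 73.8 cost 363.9 grip mid [451.4 384.4  72.2] plate top [453.5 391.6  59.3]
55 ('scene',) [458.  395.9  52.8] yaw 74.4 cost 307.2 grip mid [454.2 382.5  77. ] plate top [456.3 389.7  64. ]
55 ('top',) [454.8 395.5  57.7] yaw 74.1 cost 70.3 grip mid [451. 382.  82.] plate top [453.  389.2  69. ]
t 14.15 [604.2 222.1 233.8] yaw -169.8 q [ 0.35  0.37  1.59 -0.    1.18 -1.4 ] F [-0.4 -0.5 -0.3] w 43.0 g 0.0
```

```bash
python3 - <<'E'
from lidfit import *
grab("top");grab("scene")
k=lambda u,v,x,y:[x+(u-545+.5)/4-.5,y+(v+.5)/4-.5]
for a,b in (((612,37),(718,115)),((578,150),(705,42))):
    print(tri(k(*a,165,215),k(*b,370,140)))
# expected lid projection overlays for z=41 vs 48 constrained to top ray
ims={"top":cv2.imread("pics/top0.png"),"scene":cv2.imread("pics/scene0.png")}
boxes={"top":(172,214,221,264),"scene":(384,416,147,176)}
for z in (36,40,44,48,52):
  r=minimize(lambda q:cost([q[0],q[1],z,q[2]],{"top":ims["top"]},boxes),[455,398,25.8],method="Nelder-Mead")
  p=[r.x[0],r.x[1],z,r.x[2]]
  best=min((cost([0,0,0,0],{},{})+0,0) for _ in [0])
  # 2D pixel shift of scene needed
  from scipy.ndimage import shift as sh
  res=[]
  for dx in np.arange(-3,3.1,.5):
    for dy in np.arange(-3,3.1,.5):
      im=np.dstack([sh(ims["scene"][:,:,i].astype(float),(dy,dx),order=1) for i in (0,)])
      res.append((cost(p,{"scene":im},boxes),dx,dy))
  print(z,np.round(r.x,1),"top cost %.1f"%r.fun,"scene best shift",np.round(min(res),2),"noshift %.1f"%cost(p,{"scene":ims["scene"]},boxes))
E
```

```text
(array([508.24261441, 426.77387368,  59.68551145]), np.float64(0.5089394634561586))
(array([421.96836342, 450.84570015,  65.3314924 ]), np.float64(0.5513440313419551))
36 [455.8 400.7  25.6] top cost 50.4 scene best shift [252.96   0.5    2.5 ] noshift 851.4
40 [455.2 399.8  26.1] top cost 51.8 scene best shift [288.18   0.5    1.5 ] noshift 634.2
44 [455.3 398.6  25.5] top cost 55.6 scene best shift [323.66   0.     0.5 ] noshift 451.0
48 [455.  397.6  26.2] top cost 60.9 scene best shift [324.06   0.     0.5 ] noshift 365.4
52 [454.8 396.8  26.3] top cost 64.6 scene best shift [329.28  -0.5   -0.5 ] noshift 398.3
```

Call:
{"method": "send_rows", "body": {"deltas": "0.1 0.0153 0.0232 0 0;0.1 0.0153 0.0232 0 0;0.1 0.0153 0.0232 0 0;0.1 0.0153 0.0232 0 0;0.1 0.0153 0.0232 0 0;0.1 0.0153 0.0232 0 0;0.1 0.0153 0.0232 0 0;0.1 0.0153 0.0232 0 0;0.1 0 0 0 0.12;0.1 0 0 0 0.12;0.1 0 0 0 0.12;0.1 0 0 0 0.12", "force": 30}}

```text
time: 15.25
tool_pos: [446.5, 381.4, 224.9]
eef_rot: [[-0.953, 0.302, -0.003], [0.302, 0.953, -0.003], [0.002, -0.003, -1.0]]
ft_force: [-0.2, 0.2, -0.2]
grip_width: 77.0
gripper_force: 0.0
```

Call:
{"method": "send_rows", "body": {"deltas": "0.1 0 0 0.01 0.12;0.1 0 0 0.01 0.12;0.1 0 0 0.01 0.12;0.1 0 0 0.01 0.12;0.1 0 0 0.01 0.12;0.1 0 0 0.01 0.12;0.1 0 0 0.01 0.12;0.1 0 0 0.01 0.12;0.1 0 0 0.01 0.12;0.1 0 0 0.01 0.12;0.1 0 0 0.01 0.12;0.1 0 0 0.01 0.12"}}

```text
time: 16.25
tool_pos: [446.4, 380.8, 104.6]
eef_rot: [[0.176, 0.984, -0.003], [0.984, -0.176, -0.002], [-0.003, -0.002, -1.0]]
ft_force: [0.5, 0.2, -0.0]
grip_width: 76.7
gripper_force: 0.0
```

```bash
python3 -c "
from h import *
t=grab('top');s=grab('scene');cv2.imwrite('pics/t8.png',t);cv2.imwrite('pics/s8.png',s)
st([450.7,383.1,54],74)
cv2.imwrite('pics/c8.png',np.hstack([cv2.resize(t[190:270,290:370],None,fx=5,fy=5,interpolation=cv2.INTER_CUBIC),cv2.resize(s[140:220,260:340],None,fx=5,fy=5,interpolation=cv2.INTER_CUBIC)]))"
```

```text
t 16.35 [445.7 380.2 103.8] yaw 80.1 q [0.7  0.43 1.81 0.   0.91 0.88] F [-0.1 -0.6 -0.9] w 77.0 g 0.0
shift m [0.004  0.0047 0.0498]
twist 0.106
```

View pics/c8.png

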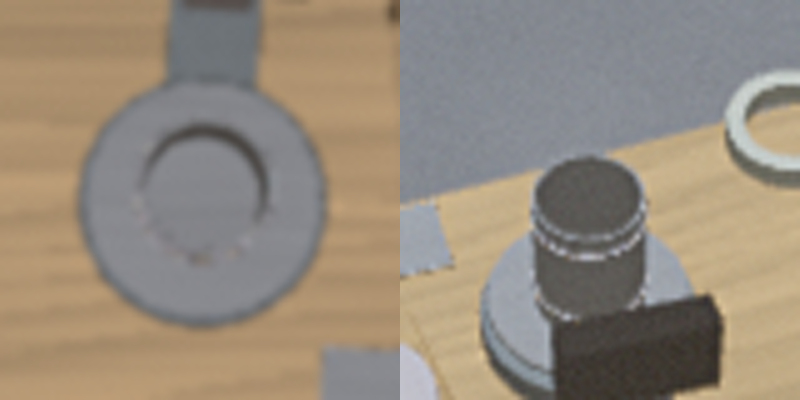

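The top crop shows the open mouth centred at about (203,193) and 133 wide. The scene crop shows the rim ellipse from 531 to 647 in u and 155 to 242 in v. The mouth is clear and the pan's outline is visible.

```bash
python3 - <<'E'
from h import *
t=grab('top');s=grab('scene')
T=lambda u,v:[290+(u+.5)/5-.5,190+(v+.5)/5-.5]; S=lambda u,v:[260+(u-400+.5)/5-.5,140+(v+.5)/5-.5]
print(tri(T(203.5,193),S(589,198.5)))
print("top onz155",onz("top",T(203.5,193),155),"scene onz155",onz("scene",S(589,198.5),155))
# refine: radial gradient score of rim circles in scene (r=40 outer, tin dark vs pan/wood) and top
def score(c,im,r,x,y):
    a=np.linspace(0,2*np.pi,180); g=cv2.GaussianBlur(cv2.cvtColor(im,cv2.COLOR_BGR2GRAY).astype(np.float32),(0,0),.7)
    q=proj(c,np.c_[x+r*np.cos(a),y+r*np.sin(a),0*a+155]).astype(np.float32)
    return cv2.remap(g,q[None,:,0],q[None,:,1],cv2.INTER_CUBIC).ravel()
def best(c,im,r1,r2,sg):
    res=[]
    for x in np.arange(474,502,.5):
        for y in np.arange(-48,-18,.5):
            res.append((np.mean(np.abs(score(c,im,r1,x,y)-score(c,im,r2,x,y))) if sg==0 else sg*np.mean(score(c,im,r1,x,y)-score(c,im,r2,x,y)),x,y))
    return sorted(res)[-4:]
print("scene bright rim vs inside",best("scene",s,39,33,1)); print("top inside dark",best("top",t,38.5,34,1)); print("top abs",best("top",t,40,36,0))
# pan centre at z=45 radius 74
g=cv2.cvtColor(t,cv2.COLOR_BGR2HSV)[...,1]; m=((g<60)*255).astype(np.uint8)[195:262,300:362]
def pan(r1,r2):
    res=[]; h=cv2.GaussianBlur(g.astype(np.float32),(0,0),.7); a=np.linspace(0,2*np.pi,180); a=a[np.abs((a+np.pi)%(2*np.pi)-np.pi)>.6]
    for x in np.arange(474,502,.5):
        for y in np.arange(-48,-18,.5):
            f=lambda r:cv2.remap(h,*[k[None].astype(np.float32) for k in proj("top",np.c_[x+r*np.cos(a),y+r*np.sin(a),0*a+45]).T],cv2.INTER_CUBIC).mean()
            res.append((f(r1)-f(r2),x,y))
    return sorted(res)[-3:]
print("pan",pan(80,68))
E
```

```text
(array([489.16787992, -31.79082298, 149.30543046]), np.float64(0.29254971533231355))
top onz155 [488.57918026 -32.34793875] scene onz155 [494.08410574 -32.30234974]
scene bright rim vs inside [(np.float32(39.69675), np.float64(490.0), np.float64(-31.5)), (np.float32(39.700092), np.float64(490.0), np.float64(-32.0)), (np.float32(39.772644), np.float64(490.5), np.float64(-31.5)), (np.float32(39.84267), np.float64(490.5), np.float64(-32.0))]
top inside dark [(np.float32(14.941968), np.float64(494.0), np.float64(-33.0)), (np.float32(14.949189), np.float64(493.5), np.float64(-33.0)), (np.float32(15.019852), np.float64(494.0), np.float64(-33.5)), (np.float32(15.0241995), np.float64(493.5), np.float64(-33.5))]
top abs [(np.float32(15.472845), np.float64(491.5), np.float64(-32.5)), (np.float32(15.5014515), np.float64(492.0), np.float64(-32.5)), (np.float32(15.51071), np.float64(491.5), np.float64(-33.0)), (np.float32(15.558696), np.float64(492.0), np.float64(-33.0))]
pan [(np.float32(59.88955), np.float64(487.0), np.float64(-34.0)), (np.float32(59.899326), np.float64(487.5), np.float64(-34.5)), (np.float32(59.947224), np.float64(487.5), np.float64(-34.0))]
```

Call:
{"method": "send_rows", "body": {"deltas": "0.1 0.004 0.0047 0.01 0.106;0.1 0 0 0.01 0;0.1 0 0 0.01 0;0.1 0 0 0.005 0;0.1 0 0 0 0;0.1 0 0 0 0"}}

```text
time: 16.95
tool_pos: [452.7, 384.8, 71.9]
eef_rot: [[0.272, 0.962, -0.001], [0.962, -0.272, -0.001], [-0.001, -0.001, -1.0]]
ft_force: [-0.2, -0.7, 0.3]
grip_width: 76.7
gripper_force: 0.0
```

Call:
{"method": "send_rows", "body": {"deltas": "0.1 -0.002 -0.0015 0.006 0;0.1 0 0 0.006 0;0.1 0 0 0.006 0;0.1 0 0 0 0;0.6 0 0 0 0;0.6 0 0 0 0;0.6 0 0 0 0;0.6 0 0 0 0;0.6 0 0 0 0;0.6 0 0 0 0", "force": 30}}

```text
time: 17.78
tool_pos: [451.2, 383.7, 54.6]
eef_rot: [[0.273, 0.962, 0.0], [0.962, -0.273, 0.0], [0.0, 0.0, -1.0]]
ft_force: [-0.2, -0.9, 3.0]
grip_width: 49.3
gripper_force: 31.6
```

Call:
{"method": "send_rows", "body": {"deltas": "0.6 0 0 -0.004 0;0.6 0 0 -0.01 0;0.6 0 0 -0.02 0;0.6 0 0 -0.025 0;0.6 0 0 -0.015 0;0.6 -0.0069 -0.0253 0 0;0.6 -0.0069 -0.0253 0 0;0.6 -0.0069 -0.0253 0 0;0.6 -0.0069 -0.0253 0 0;0.6 -0.0069 -0.0253 0 0;0.6 0 0 0 0;0.6 0 0 0 0"}}

```text
time: 18.78
tool_pos: [319.1, 385.1, 129.0]
eef_rot: [[0.272, 0.962, 0.0], [0.962, -0.272, 0.0], [0.001, 0.0, -1.0]]
ft_force: [0.7, 0.5, -1.1]
grip_width: 49.0
gripper_force: 31.7
```

```bash
python3 - <<'E'
from lidfit import *
t=grab('top');s=grab('scene');cv2.imwrite('pics/t9.png',t);cv2.imwrite('pics/s9.png',s)
p,R,_=st([320,385,40],74)
im=np.hstack([cv2.resize(t[225:315,150:240],None,fx=4.4,fy=4.4,interpolation=cv2.INTER_CUBIC),cv2.resize(s[95:185,350:440],None,fx=4.4,fy=4.4,interpolation=cv2.INTER_CUBIC)])
cv2.imwrite('pics/c9.png',im)
E
```

```text
t 18.88 [320.7 385.6 129. ] yaw 74.2 q [ 0.87  0.28  1.98 -0.    0.88  1.15] F [-0.1  0.5 -2.3] w 49.0 g 31.7
shift m [-0.0009 -0.0006  0.089 ]
twist 0.003
```

View pics/c9.png

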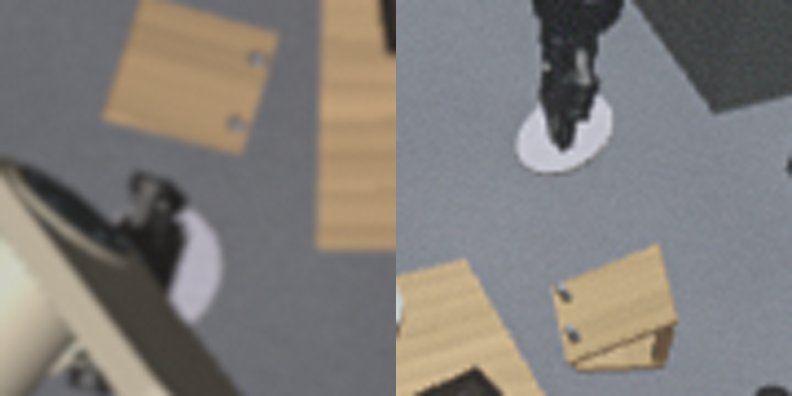

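The lid is held, still tilted, over clear bench: scene crop (565,135), with the empty rest to its lower right. I'll press it flat on the bench to level it.

Call:
{"method": "send_rows", "body": {"deltas": "0.6 0 0 0.03 0;0.6 0 0 0.03 0;0.6 0 0 0.025 0;0.6 0 0 0.009 0;0.6 0 0 0 0;0.6 0 0 0 0", "force": 20}}

```text
time: 19.38
tool_pos: [320.7, 385.1, 34.5]
eef_rot: [[0.274, 0.962, -0.0], [0.962, -0.274, -0.0], [-0.0, -0.0, -1.0]]
ft_force: [-0.1, 0.6, -0.7]
grip_width: 49.4
gripper_force: 31.7
```

Call:
{"method": "send_rows", "body": {"deltas": "0.6 0 0 0.004 0;0.6 0 0 0.004 0;0.6 0 0 0 0"}}

```text
time: 19.63
tool_pos: [321.1, 386.2, 27.2]
eef_rot: [[0.273, 0.962, 0.002], [0.962, -0.273, 0.003], [0.003, 0.001, -1.0]]
ft_force: [1.6, 1.8, 3.4]
grip_width: 49.1
gripper_force: 32.1
```

Call:
{"method": "send_rows", "body": {"deltas": "0.6 0 0 0.003 0;0.6 0 0 0 0"}}

```text
time: 19.8
tool_pos: [321.9, 387.9, 25.8]
eef_rot: [[0.274, 0.962, 0.004], [0.962, -0.274, 0.005], [0.006, 0.002, -1.0]]
ft_force: [-1.5, 2.2, 21.9]
grip_width: 49.1
gripper_force: 34.6
```

Call:
{"method": "send_rows", "body": {"deltas": "0.6 0 0 -0.003 0;0.6 0 0 0 0;0.3 0 0 0 0;0.3 0 0 0 0;0.3 0 0 0 0;0.3 0 0 0 0"}}

```text
time: 20.3
tool_pos: [319.9, 384.9, 26.1]
eef_rot: [[0.274, 0.962, -0.0], [0.962, -0.274, -0.0], [-0.0, -0.0, -1.0]]
ft_force: [-1.2, 0.5, 0.4]
grip_width: 60.3
gripper_force: 0.0
```

```bash
python3 - <<'E'
from h import *
t=grab('top');s=grab('scene');cv2.imwrite('pics/t10.png',t);cv2.imwrite('pics/s10.png',s)
st([321,385,9],74)
m=((s[95:150,365:425].min(2)>165)*255).astype(np.uint8)
cs=max(cv2.findContours(cv2.resize(m,None,fx=4,fy=4),cv2.RETR_EXTERNAL,cv2.CHAIN_APPROX_NONE)[0],key=cv2.contourArea)
e=cv2.fitEllipse(cv2.convexHull(cs)); c=np.array(e[0])/4+[365,95]; print(e[1][0]/4,e[1][1]/4,e[2],c,"lid centre if flat z=12",onz("scene",c,12))
E
```

```text
t 20.40 [319.9 384.8  26.1] yaw 74.1 q [0.87 0.45 2.04 0.   0.66 1.15] F [ 0.4  0.3 -0.9] w 59.5 g 0.0
shift m [0.0005 0.0011 0.0171]
twist 0.002
11.565478324890137 14.770647048950195 176.0779266357422 [380.38384247 144.69738388] lid centre if flat z=12 [312.67423253 385.27685621]
```

Call:
{"method": "send_rows", "body": {"deltas": "0.3 0 0 -0.03 0;0.3 0 0 -0.035 0;0.3 0 0 -0.035 0;0.3 -0.0267 0.0249 0 0;0.3 -0.0267 0.0249 0 0;0.3 -0.0267 0.0249 0 0;0.3 -0.0267 0.0249 0 0;0.3 -0.0267 0.0249 0 0;0.3 -0.0267 0.0249 0 0;0.3 0 0 0 0"}}

```text
time: 21.23
tool_pos: [421.9, 185.6, 126.4]
eef_rot: [[0.277, 0.961, 0.001], [0.961, -0.277, -0.001], [-0.001, 0.001, -1.0]]
ft_force: [-0.9, 0.5, 0.6]
grip_width: 59.9
gripper_force: 0.0
```

```bash
python3 - <<'E'
from lidfit import *
t=grab('top');s=grab('scene');cv2.imwrite('pics/t11.png',t);cv2.imwrite('pics/s11.png',s)
ims={"top":t,"scene":s}
q=[proj(c,[325,402,12])[0].round(1) for c in ims]; print(q)
boxes={c:(int(p[0])-24,int(p[0])+24,int(p[1])-22,int(p[1])+22) for c,p in zip(ims,q)}
for sel in (("top",),("scene",),("top","scene")):
  best=None
  for y0 in (60,74,90):
    f=lambda v:cost([v[0],v[1],0,v[2]],{k:ims[k] for k in sel},boxes,tilt=0)
    x0=np.array([325,402,np.radians(y0)*20]); r=minimize(f,x0,method="Nelder-Mead",options=dict(initial_simplex=[x0]+[x0+8*np.eye(3)[i] for i in range(3)]))
    if best is None or r.fun<best.fun: best=r
  print(sel,best.x[:2].round(1),"yaw %.1f cost %.1f"%(np.degrees(best.x[2]/20),best.fun))
  for tl in (-.1,0,.1,.3,.5):print("tilt",tl,round(cost([best.x[0],best.x[1],0,best.x[2]],{k:ims[k] for k in sel},boxes,tilt=tl),1),end=" ")
  print()
st()
E
```

```text
[array([191.7, 283.1]), array([385.4, 145.8])]
('top',) [325.8 403.3] yaw 72.9 cost 92.0
tilt -0.1 174.3 tilt 0 92.0 tilt 0.1 153.9 tilt 0.3 522.5 tilt 0.5 683.6 
('scene',) [320.6 405.9] yaw 71.7 cost 111.4
tilt -0.1 183.4 tilt 0 111.4 tilt 0.1 161.1 tilt 0.3 443.0 tilt 0.5 554.8 
('top', 'scene') [324.6 403.6] yaw 72.0 cost 252.4
tilt -0.1 380.6 tilt 0 252.4 tilt 0.1 387.3 tilt 0.3 1002.7 tilt 0.5 1238.7 
t 21.33 [420.3 188.8 126.2] yaw 73.9 q [0.42 0.22 2.06 0.   0.86 0.7 ] F [-0.4  0.6 -1.2] w 59.6 g 0.0
```

Call:
{"method": "send_rows", "body": {"deltas": "0.15 0.0257 -0.0215 0 0;0.15 0.0257 -0.0215 0 0;0.15 0.0257 -0.0215 0 0;0.15 0.0257 -0.0215 0 0;0.15 0.0257 -0.0215 0 0;0.15 0.0257 -0.0215 0 0;0.15 0.0257 -0.0215 0 0;0.15 0 0 0.02 0.033;0.15 0 0 0.03 0;0.15 0 0 0.02 0;0.15 0 0 0 0;0.15 0 0 0 0"}}

```text
time: 22.33
tool_pos: [322.8, 404.2, 55.6]
eef_rot: [[0.304, 0.953, -0.002], [0.953, -0.304, -0.002], [-0.003, -0.001, -1.0]]
ft_force: [0.3, 0.7, -0.7]
grip_width: 72.5
gripper_force: 0.0
```

```bash
python3 -c "
from h import *
st([325.2,403.5,8],72)"
```

```text
t 22.33 [322.8 404.2  55.6] yaw 72.3 q [0.89 0.41 1.99 0.   0.74 1.2 ] F [ 0.3  0.7 -0.7] w 72.5 g 0.0
shift m [0.0002 0.0026 0.0476]
twist 0.006
```

Call:
{"method": "send_rows", "body": {"deltas": "0.15 0 0.0025 0.015 0;0.15 0 0 0.015 0;0.15 0 0 0.012 0;0.15 0 0 0.004 0;0.15 0 0 0 0;0.5 0 0 0 0;0.5 0 0 0 0;0.5 0 0 0 0;0.5 0 0 0 0;0.5 0 0 0 0;0.5 0 0 0 0", "force": 20}}

```text
time: 23.25
tool_pos: [327.2, 404.2, 11.7]
eef_rot: [[0.305, 0.952, 0.001], [0.952, -0.305, 0.002], [0.002, 0.001, -1.0]]
ft_force: [-0.5, 0.4, 6.2]
grip_width: 49.4
gripper_force: 20.4
```

Call:
{"method": "send_rows", "body": {"deltas": "0.2 0 0 0 0;0.2 0 0 0 0;0.2 0 0 0 0;0.2 0 0 -0.02 0;0.2 0 0 -0.025 0;0.5 0 0 0 -0.12;0.5 0 0 0 -0.12;0.5 0 0 0 -0.12;0.5 0 0 0 -0.12;0.5 0 0 0 -0.12;0.5 0 0 0 -0.12;0.5 0 0 0 -0.12"}}

```text
time: 24.25
tool_pos: [326.6, 403.4, 55.3]
eef_rot: [[-0.511, 0.86, -0.0], [0.86, 0.511, -0.0], [-0.0, -0.0, -1.0]]
ft_force: [0.2, -0.3, 0.6]
grip_width: 42.8
gripper_force: 0.0
```

Call:
{"method": "send_rows", "body": {"deltas": "0.5 0 0 0 -0.12;0.5 0 0 0 -0.12;0.5 0 0 0 -0.12;0.5 0 0 0 -0.12;0.5 0 0 0 -0.12;0.5 0 0 0 -0.12;0.5 0 0 0 -0.005;0.5 0 0 0 0"}}

```text
time: 24.92
tool_pos: [326.6, 403.4, 55.3]
eef_rot: [[-0.95, 0.314, -0.0], [0.314, 0.95, -0.0], [0.0, -0.0, -1.0]]
ft_force: [-0.1, 0.2, -0.2]
grip_width: 43.0
gripper_force: 0.0
```

```bash
python3 -c "
from h import *
st([325.9,404,12],162)"
```

```text
t 24.92 [326.6 403.4  55.3] yaw 161.7 q [ 0.89  0.42  1.99  0.    0.74 -0.36] F [-0.1  0.2 -0.2] w 43.0 g 0.0
shift m [0.0009 0.0003 0.0433]
twist -0.005
```

Call:
{"method": "send_rows", "body": {"deltas": "0.5 0 0 0.015 0;0.5 0 0 0.015 0;0.5 0 0 0.01 0;0.5 0 0 0.002 0;0.5 0 0 0 0;0.95 0 0 0 0;0.95 0 0 0 0;0.95 0 0 0 0;0.95 0 0 0 0;0.95 0 0 0 0;0.95 0 0 0 0;0.95 0 0 0 0", "force": 40}}

```text
time: 25.92
tool_pos: [327.1, 404.0, 14.0]
eef_rot: [[-0.95, 0.311, 0.001], [0.311, 0.95, 0.001], [-0.0, 0.001, -1.0]]
ft_force: [-0.6, -1.1, 6.1]
grip_width: 13.2
gripper_force: 40.1
```

Call:
{"method": "send_rows", "body": {"deltas": "0.95 0 0 -0.005 0;0.95 0 0 -0.015 0;0.95 0 0 -0.03 0;0.95 0 0 -0.035 0;0.95 0 0 -0.035 0;0.95 0 0 -0.035 0;0.95 0 0 -0.035 0;0.95 0 0 -0.025 0;0.95 -0.015 -0.018 0 0;0.95 -0.0195 -0.0242 0 0;0.95 -0.0195 -0.0242 0 0;0.95 -0.0195 -0.0242 0 0"}}

```text
time: 26.92
tool_pos: [368.2, 293.2, 228.6]
eef_rot: [[-0.951, 0.31, 0.0], [0.31, 0.951, -0.0], [-0.0, 0.0, -1.0]]
ft_force: [0.3, -0.7, -1.4]
grip_width: 13.1
gripper_force: 39.2
```

Call:
{"method": "send_rows", "body": {"deltas": "0.95 -0.0195 -0.0242 0 0;0.95 -0.0195 -0.0242 0 0;0.95 -0.0195 -0.0242 0 0;0.95 -0.0195 -0.0242 0 0;0.95 -0.0195 -0.0242 0 0;0.95 -0.0195 -0.0242 0 0;0.95 -0.0195 -0.0242 0 0;0.95 -0.0195 -0.0242 0 0;0.95 -0.0195 -0.0242 0 0;0.95 -0.015 -0.019 0 0;0.95 -0.01 -0.01 0 0;0.95 0 0 0 0"}}

```text
time: 27.92
tool_pos: [483.0, -4.7, 228.4]
eef_rot: [[-0.95, 0.313, 0.0], [0.313, 0.95, -0.001], [-0.001, -0.001, -1.0]]
ft_force: [-1.2, 0.1, -1.0]
grip_width: 13.1
gripper_force: 39.3
```

```bash
python3 -c "
from h import *
st([491,-32.5,185],162)"
```

```text
t 27.92 [483.   -4.7 228.4] yaw 161.8 q [-0.01  0.12  1.92 -0.    1.1  -1.26] F [-1.2  0.1 -1. ] w 13.1 g 39.3
shift m [-0.0163 -0.0239  0.0434]
twist -0.004
```

Call:
{"method": "send_rows", "body": {"deltas": "0.95 -0.0082 -0.012 0.016 0;0.95 -0.0082 -0.012 0.016 0;0.95 0 0 0 0;0.95 0 0 0 0"}}

```text
time: 28.25
tool_pos: [489.4, -29.9, 195.7]
eef_rot: [[-0.95, 0.312, -0.002], [0.312, 0.95, 0.001], [0.002, -0.0, -1.0]]
ft_force: [1.0, 0.4, -2.3]
grip_width: 13.2
gripper_force: 39.4
```

```bash
python3 - <<'E'
from lidfit import *
t=grab('top');s=grab('scene');cv2.imwrite('pics/t12.png',t);cv2.imwrite('pics/s12.png',s)
p,R,_=st([491,-32.5,185],162)
q=proj("scene",[p[0],p[1],p[2]-2])[0]; print(q)
b={"scene":(int(q[0])-20,int(q[0])+20,int(q[1])-6,int(q[1])+17)}
# plate only fit against image: mask gripper above by box; grip hidden, use plate silhouette
def f(v,tl=0.):
    pl,_=render("scene",b["scene"],np.array([v[0],v[1],p[2]-14]),lidR(np.radians(72),tl)); x0,x1,y0,y1=b["scene"]
    I=s[y0:y1,x0:x1,0].astype(float); pl=pl
    w=(I>0); A=np.c_[pl.ravel(),1-pl.ravel()]; c=np.linalg.lstsq(A,I.ravel(),rcond=None)[0]; r=np.abs(I.ravel()-A@c); return np.mean(np.minimum(r,60)**2)
best=min((f((x,y)),x,y) for x in np.arange(p[0]-12,p[0]+12.1,.5) for y in np.arange(p[1]-12,p[1]+12.1,.5)); print("lid fit",best,"bias",best[1]-p[0],best[2]-p[1])
print([ (tl,round(f(best[1:],tl),1)) for tl in (-.15,-.08,0,.08,.15)])
np.set_printoptions(linewidth=250); x0,x1,y0,y1=b["scene"]; print(s[y0-6:y1+4,x0:x1,0])
E
```

```text
t 28.35 [490.3 -29.4 196.9] yaw 161.9 q [-0.06  0.17  1.94  0.    1.03 -1.32] F [-0.2 -0.9 -1.4] w 13.1 g 39.4
shift m [-0.0016 -0.0027  0.0119]
twist -0.002
[297.71603206 170.66115225]
lid fit (np.float64(1004.2501731787738), np.float64(485.3314311938551), np.float64(-27.435458990313208)) bias -5.0 2.0
[(-0.15, np.float64(1061.1)), (-0.08, np.float64(1019.2)), (0, np.float64(1004.3)), (0.08, np.float64(1030.6)), (0.15, np.float64(1078.3))]
[[145 146 149 ... 150 143 146]
 [145 145 146 ... 147 143 145]
 [144 146 148 ... 146 144 145]
 ...
 [141 141 140 ... 138 136 137]
 [141 140 139 ... 141 136 133]
 [138 133 134 ... 157 138 128]]
```

```bash
python3 - <<'E'
from h import *
grab('top');grab('scene')
t=cv2.imread("pics/t8.png").astype(int);s=cv2.imread("pics/s8.png").astype(int)
np.set_printoptions(linewidth=220)
P=lambda c,*p:proj(c,p)[0].round(2)
for c in ("top","scene"):
  for cx in (490,495):print(c,cx,"ctr",P(c,cx,-33.5,155),"+x in/out",P(c,cx+37,-33.5,155),P(c,cx+40,-33.5,155),"-x in/out",P(c,cx-37,-33.5,155),P(c,cx-40,-33.5,155),"+y",P(c,cx,6.5,155),"-y",P(c,cx,-73.5,155),"base -x",P(c,cx-40,-33.5,45))
print("top col rows208..250",t[208:250,329:333].mean((1,2)).astype(int))
print("top cols 312..350 at row 226-229",t[226:230,312:350].mean((0,2)).astype(int))
# scene: along line through centre in image of world x dir
a=np.arange(440,560,2.); q=proj("scene",np.c_[a,0*a-33.5,0*a+155]).astype(np.float32)
g=s.mean(2).astype(np.float32); print("scene along x from 440 step2",cv2.remap(g,q[None,:,0],q[None,:,1],cv2.INTER_CUBIC).ravel().astype(int))
a=np.arange(-90,24,2.); q=proj("scene",np.c_[0*a+490,a,0*a+155]).astype(np.float32)
print("scene along y from -90 step2",cv2.remap(g,q[None,:,0],q[None,:,1],cv2.INTER_CUBIC).ravel().astype(int))
# silhouette fit in scene, rows above readout
def fit(cx,cy):
    A=np.linspace(0,2*np.pi,80); pts=np.r_[[[cx+40*np.cos(i),cy+40*np.sin(i),z] for i in A for z in (45,155)]]
    m=np.zeros((400*8,640*8),np.float32); 
    cv2.fillPoly(m,[cv2.convexHull(((proj("scene",pts)+.5)*8*16).astype(np.int32).reshape(-1,1,2))],1.,shift=4)
    m=cv2.resize(m,(640,400),interpolation=cv2.INTER_AREA)[165:202,280:316]; I=g[165:202,280:316]
    Aa=np.c_[m.ravel(),1-m.ravel()]; w=np.linalg.lstsq(Aa,I.ravel(),rcond=None)[0]; return np.mean(np.abs(I.ravel()-Aa@w))
print(sorted((fit(x,y),x,y) for x in range(480,502) for y in range(-40,-24))[:4])
E
```

```text
top 490 ctr [330.69 227.71] +x in/out [330.65 215.11] [330.64 214.09] -x in/out [330.74 240.4 ] [330.74 241.43] +y [317.02 227.73] -y [344.36 227.7 ] base -x [329.88 242.78]
top 495 ctr [330.69 226.01] +x in/out [330.64 213.41] [330.64 212.4 ] -x in/out [330.73 238.68] [330.74 239.71] +y [317.02 226.02] -y [344.34 225.99] base -x [329.87 241.18]
scene 490 ctr [296.69 178.53] +x in/out [300.14 186.36] [300.42 187.  ] -x in/out [293.34 170.9 ] [293.07 170.29] +y [307.63 175.68] -y [285.64 181.42] base -x [293.63 190.09]
scene 495 ctr [297.15 179.58] +x in/out [300.61 187.43] [300.89 188.08] -x in/out [293.79 171.92] [293.52 171.31] +y [308.11 176.71] -y [286.08 182.47] base -x [294.05 191.09]
top col rows208..250 [135 135 133 134 136 131 111  83  73  96 125 137 138 137 136 137 136 136 135 135 135 136 135 133 131 132 133 133 133 133 131 128 125 122 124 132 137 138 138 138 139 139]
top cols 312..350 at row 226-229 [137 137 137 137 137 133 128 129 134 135 135 135 135 135 135 135 135 135 135 135 135 135 135 135 135 135 136 136 134 117  90 105 134 140 137 137 137 137]
scene along x from 440 step2 [143 142 142 143 146 150 154 143 118  90  80  84  87  91  93  91  87  85  86  88  89  90  89  88  87  86  85  86  88  89  88  87  87  88  88  88  87  86  86  85  85  87  91 104 123 136 125 100  86  87 101 127 140 120
  88  78  85  86  87  90]
scene along y from -90 step2 [169 169 168 168 169 172 174 171 157 145 139 118  93  80  83  85  88  89  88  86  86  87  87  88  89  87  85  84  85  87  86  85  88  90  89  88  87  87  88  88  87  87  87  85  80  78  95 127 161 177 180 176 174 172
 172 173 174]
[(np.float32(13.139965), 496, -33), (np.float32(13.163045), 496, -34), (np.float32(13.166021), 495, -33), (np.float32(13.176192), 497, -34)]
```

Call:
{"method": "send_rows", "body": {"deltas": "0.95 -0.0046 -0.0029 0.01 0;0.95 0 0 0.01 0;0.95 0 0 0.003 0;0.95 0 0 0 0;0.95 0 0 0 0;0.95 0 0 0 0"}}

```text
time: 28.95
tool_pos: [494.0, -34.4, 173.3]
eef_rot: [[-0.951, 0.311, -0.0], [0.311, 0.951, 0.0], [0.0, -0.0, -1.0]]
ft_force: [0.1, 0.2, -0.5]
grip_width: 13.4
gripper_force: 39.4
```

```bash
python3 -c "
from h import *
st([493.8,-33.6,169],162)"
```

```text
t 28.95 [494.  -34.4 173.3] yaw 161.9 q [-0.07  0.21  1.95  0.    0.98 -1.33] F [ 0.1  0.2 -0.5] w 13.4 g 39.4
shift m [0.0004 0.0007 0.0043]
twist -0.002
```

Call:
{"method": "send_rows", "body": {"deltas": "0.95 0.0003 0.0006 0.003 0;0.95 0 0 0 0;0.95 0 0 0 0"}}

```text
time: 29.2
tool_pos: [493.8, -33.8, 170.2]
eef_rot: [[-0.951, 0.311, -0.0], [0.311, 0.951, 0.0], [0.0, -0.0, -1.0]]
ft_force: [0.4, 0.0, -1.5]
grip_width: 13.2
gripper_force: 39.4
```

Call:
{"method": "send_rows", "body": {"deltas": "0.95 0 0 0.0015 0;0.95 0 0 0 0"}}

```text
time: 29.37
tool_pos: [493.8, -33.8, 168.7]
eef_rot: [[-0.951, 0.311, -0.0], [0.311, 0.951, 0.0], [0.0, 0.0, -1.0]]
ft_force: [-0.9, 0.0, -1.9]
grip_width: 12.8
gripper_force: 39.4
```

Call:
{"method": "send_rows", "body": {"deltas": "0.95 0 0 0.001 0;0.95 0 0 0 0"}}

```text
time: 29.53
tool_pos: [493.8, -33.8, 167.7]
eef_rot: [[-0.951, 0.311, -0.0], [0.311, 0.951, 0.0], [0.0, 0.0, -1.0]]
ft_force: [0.6, 0.3, -1.3]
grip_width: 13.1
gripper_force: 39.4
```

Call:
{"method": "send_rows", "body": {"deltas": "0.95 0 0 0.001 0;0.95 0 0 0 0"}}

```text
time: 29.7
tool_pos: [493.7, -33.8, 166.6]
eef_rot: [[-0.951, 0.311, -0.0], [0.311, 0.951, 0.0], [0.0, -0.0, -1.0]]
ft_force: [0.3, 0.5, -1.2]
grip_width: 13.0
gripper_force: 39.4
```

Call:
{"method": "send_rows", "body": {"deltas": "0.95 0 0 0.001 0;0.95 0 0 0.001 0;0.95 0 0 0 0"}}

```text
time: 29.95
tool_pos: [493.7, -33.8, 164.6]
eef_rot: [[-0.951, 0.311, -0.0], [0.311, 0.951, 0.0], [0.0, -0.0, -1.0]]
ft_force: [0.4, -0.0, -1.4]
grip_width: 13.2
gripper_force: 39.4
```

Call:
{"method": "send_rows", "body": {"deltas": "0.95 0 0 0.001 0;0.95 0 0 0 0"}}

```text
time: 30.12
tool_pos: [493.7, -33.7, 163.6]
eef_rot: [[-0.951, 0.311, -0.0], [0.311, 0.951, 0.0], [0.0, -0.0, -1.0]]
ft_force: [-0.8, 0.5, -1.2]
grip_width: 13.4
gripper_force: 39.3
```

Call:
{"method": "send_rows", "body": {"deltas": "0.95 0 0 0.001 0;0.95 0 0 0 0"}}

```text
time: 30.28
tool_pos: [493.8, -33.8, 162.7]
eef_rot: [[-0.951, 0.311, -0.0], [0.311, 0.951, 0.0], [0.0, -0.0, -1.0]]
ft_force: [-0.5, -0.2, -1.7]
grip_width: 13.3
gripper_force: 39.4
```

The plug is clearly in the mouth, 6 mm past the rim level with no contact. I'll carry on in small steps until the plate seats.

Call:
{"method": "send_rows", "body": {"deltas": "0.95 0 0 0.001 0;0.95 0 0 0 0"}}

```text
time: 30.45
tool_pos: [493.7, -33.7, 161.6]
eef_rot: [[-0.951, 0.311, -0.0], [0.311, 0.951, 0.0], [0.0, -0.0, -1.0]]
ft_force: [0.2, 0.8, -0.7]
grip_width: 13.1
gripper_force: 39.3
```

Call:
{"method": "send_rows", "body": {"deltas": "0.95 0 0 0.001 0;0.95 0 0 0 0"}}

```text
time: 30.62
tool_pos: [494.0, -33.8, 161.0]
eef_rot: [[-0.951, 0.311, 0.0], [0.311, 0.951, -0.0], [-0.0, 0.0, -1.0]]
ft_force: [-0.9, -0.2, 2.0]
grip_width: 12.8
gripper_force: 39.8
```

Call:
{"method": "send_rows", "body": {"deltas": "0.95 0 0 0.001 0;0.95 0 0 0 0;0.6 0 0 0 0;0.6 0 0 0 0;0.6 0 0 0 0;0.6 0 0 0 0;0.6 0 0 -0.01 0;0.6 0 0 -0.025 0;0.6 0 0 -0.04 0;0.6 0 0 -0.04 0;0.6 0 0 -0.02 0"}}

```text
time: 31.53
tool_pos: [495.3, -33.9, 300.0]
eef_rot: [[-0.951, 0.311, 0.005], [0.311, 0.951, -0.0], [-0.005, 0.001, -1.0]]
ft_force: [0.7, 0.1, 0.5]
grip_width: 33.9
gripper_force: 0.0
```

Call:
{"method": "send_rows", "body": {"deltas": "0.6 -0.01 0.035 0 0;0.6 -0.01 0.035 0 0;0.6 -0.01 0.035 0 0;0.6 -0.01 0.035 0 0;0.6 -0.01 0.035 0 0;0.6 -0.01 0.035 0 0;0.6 -0.01 0.035 0 0;0.6 0 0 0 0;0.6 0 0 0 0;0.6 0 0 0 0"}}

```text
time: 32.37
tool_pos: [636.0, 177.2, 294.8]
eef_rot: [[-0.951, 0.31, -0.001], [0.31, 0.951, -0.001], [0.001, -0.001, -1.0]]
ft_force: [0.6, -0.5, -0.9]
grip_width: 33.9
gripper_force: 0.0
```

```bash
python3 - <<'E'
from lidfit import *
t=grab('top');s=grab('scene');cv2.imwrite('pics/t13.png',t);cv2.imwrite('pics/s13.png',s)
st()
ims={"top":t,"scene":s}; q=[proj(c,[494,-34,160])[0] for c in ims]
boxes={c:(int(p[0])-20,int(p[0])+20,int(p[1])-17,int(p[1])+(17 if c=="top" else 13)) for c,p in zip(ims,q)}
for sel in ("top","scene"):
  f=lambda v,z=147,tl=0:cost([v[0],v[1],z,v[2]],{sel:ims[sel]},boxes,tilt=tl)
  x0=np.array([492,-33,25.1]); r=minimize(f,x0,method="Nelder-Mead",options=dict(initial_simplex=[x0]+[x0+6*np.eye(3)[i] for i in range(3)]))
  print(sel,r.x[:2].round(1),"yaw %.1f cost %.1f"%(np.degrees(r.x[2]/20),r.fun),[(tl,round(f(r.x,147,tl))) for tl in (-.2,-.1,0,.1,.2)])
  # paddle, tray: whites within tray
m=((t[160:240,225:276].min(2)>150)*255).astype(np.uint8); cs=max(cv2.findContours(m,cv2.RETR_EXTERNAL,cv2.CHAIN_APPROX_NONE)[0],key=cv2.contourArea)
R=cv2.minAreaRect(cs); print("paddle px",R, [onz("top",b+np.array([225,160]),14).round(0) for b in cv2.boxPoints(R)])
# changes elsewhere versus start (bystanders), arm excluded
d=cv2.absdiff(t,cv2.imread("pics/top0.png")).max(2)>45; n,l,st_,c=cv2.connectedComponentsWithStats(d.astype(np.uint8)); print([(x[:5]) for x in st_[1:].tolist() if x[4]>8])
E
```

```text
t 32.47 [635.9 176.4 295.2] yaw 161.9 q [ 0.27  0.35  1.47 -0.    1.32 -0.99] F [-0.3 -0.2 -0.3] w 34.3 g 0.0
top [495.1 -33.4] yaw 72.3 cost 53.9 [(-0.2, 366), (-0.1, 190), (0, 54), (0.1, 177), (0.2, 347)]
scene [489.7 -31.5] yaw 72.3 cost 202.9 [(-0.2, 662), (-0.1, 396), (0, 203), (0.1, 391), (0.2, 662)]
paddle px ((23.319387435913086, 30.27372169494629), (58.3813591003418, 52.19123458862305), 84.42780303955078) [array([707., 323.]), array([724., 155.]), array([534., 135.]), array([518., 301.])]
[[194, 110, 106, 171, 4674], [205, 114, 46, 45, 1321], [209, 153, 18, 58, 304], [343, 210, 18, 16, 180], [317, 213, 23, 21, 187], [178, 228, 29, 29, 633], [340, 230, 5, 5, 18], [304, 234, 17, 11, 98], [223, 245, 4, 7, 15], [237, 244, 19, 2, 35], [226, 250, 109, 150, 8725], [252, 260, 21, 23, 315], [223, 284, 3, 10, 15], [315, 336, 9, 4, 21], [323, 340, 36, 49, 588], [528, 349, 105, 40, 2105], [345, 350, 15, 11, 59], [386, 353, 65, 24, 856], [540, 354, 100, 46, 1910], [388, 369, 76, 31, 1654], [223, 372, 4, 12, 19], [403, 372, 33, 7, 46], [160, 377, 45, 14, 64], [335, 387, 2, 6, 10], [597, 386, 4, 12, 17], [184, 390, 37, 10, 220], [520, 391, 28, 9, 104], [339, 396, 12, 4, 30]]
```

```bash
python3 - <<'E'
from h import *
grab("top");grab("scene")
o=cv2.imread("pics/top0.png"); so=cv2.imread("pics/scene0.png")
for n in ("t8","t12"):
    t=cv2.imread(f"pics/{n}.png"); m=((t[160:240,225:276].min(2)>120)*255).astype(np.uint8); m[(o[160:240,225:276].max(2)>80)]=0
    cs=max(cv2.findContours(m,cv2.RETR_EXTERNAL,cv2.CHAIN_APPROX_NONE)[0],key=cv2.contourArea); R=cv2.minAreaRect(cs)
    print(n,"paddle px",np.round(R[1],1),[onz("top",b+np.array([225,160]),14).round(0) for b in cv2.boxPoints(R)],"tape diff",(cv2.absdiff(t,o).max(2)[253:290,245:283]>45).sum())
s=cv2.imread("pics/s13.png"); d=cv2.absdiff(s,so).max(2)>50; _,_,S_,_=cv2.connectedComponentsWithStats(d.astype(np.uint8)); print([x for x in S_[1:].tolist() if x[4]>12])
print("tape scene",proj("scene",[355,190,12]),"knife",proj("scene",[350,-170,5]))
E
```

```text
t8 paddle px [55.4 11. ] [array([679., 253.]), array([685., 218.]), array([507., 186.]), array([501., 221.])] tape diff 0
t12 paddle px [55.4 10.9] [array([679., 253.]), array([684., 218.]), array([506., 190.]), array([501., 224.])] tape diff 0
[[46, 0, 91, 91, 3283], [218, 0, 72, 86, 2453], [262, 0, 16, 23, 78], [279, 0, 9, 25, 125], [313, 0, 108, 83, 3588], [292, 26, 29, 22, 195], [294, 42, 26, 15, 146], [335, 48, 17, 13, 105], [304, 57, 9, 6, 26], [278, 71, 28, 30, 460], [362, 79, 44, 43, 934], [73, 85, 52, 51, 920], [278, 95, 5, 6, 17], [357, 119, 54, 52, 1375], [285, 162, 30, 27, 317], [276, 182, 14, 11, 78], [357, 189, 33, 38, 303]]
tape scene [[339.92615283 163.42006677]] knife [[251.51945481 186.47633656]]
```

```bash
python3 -c "
from workcell import manip
print(manip.job_done())"
```

```text
the job is handed in; nothing more can be done
None
```

I laid the paddle flat in the drip tray, then fitted the small lid to the small tin, which still stands on the pan; final images show the lid level and nothing else moved, and I handed the job in at about 33 s.

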